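Weigh the look-alike staple tins by hand and put them away

TASK

Some of these look-alike staple tins are full and the others are empty, so feel the weight of each one. Pull out the caddy's drawer, put all the full tins in it and all the empty ones in the steel bowl, then push the drawer fully home, past its sprung catch, so that it stays shut. Leave the rabbit, the coaster and the long ruler where they are.

Things in the scene. Friction and masses are not known exactly. Their poses are not given: they have to be found in the camera images.
- tin_a: a slip-lid metal tin for staples, 60 mm (x) by 40 mm (y) by 30 mm high (z), closed, never opened here. All tins look exactly alike. Either packed full (240 to 370 g) or empty (32 to 50 g): only its weight tells. Origin: centre of its underside. Some tins are absent (None)
- tin_b: a slip-lid metal tin for staples, 60 mm (x) by 40 mm (y) by 30 mm high (z), closed, never opened here. All tins look exactly alike. Either packed full (240 to 370 g) or empty (32 to 50 g): only its weight tells. Origin: centre of its underside. Some tins are absent (None)
- tin_c: a slip-lid metal tin for staples, 60 mm (x) by 40 mm (y) by 30 mm high (z), closed, never opened here. All tins look exactly alike. Either packed full (240 to 370 g) or empty (32 to 50 g): only its weight tells. Origin: centre of its underside. Some tins are absent (None)
- tin_d: a slip-lid metal tin for staples, 60 mm (x) by 40 mm (y) by 30 mm high (z), closed, never opened here. All tins look exactly alike. Either packed full (240 to 370 g) or empty (32 to 50 g): only its weight tells. Origin: centre of its underside. Some tins are absent (None)
- tin_e: a slip-lid metal tin for staples, 60 mm (x) by 40 mm (y) by 30 mm high (z), closed, never opened here. All tins look exactly alike. Either packed full (240 to 370 g) or empty (32 to 50 g): only its weight tells. Origin: centre of its underside. Some tins are absent (None)
- tin_f: a slip-lid metal tin for staples, 60 mm (x) by 40 mm (y) by 30 mm high (z), closed, never opened here. All tins look exactly alike. Either packed full (240 to 370 g) or empty (32 to 50 g): only its weight tells. Origin: centre of its underside. Some tins are absent (None)
- tin_g: a slip-lid metal tin for staples, 60 mm (x) by 40 mm (y) by 30 mm high (z), closed, never opened here. All tins look exactly alike. Either packed full (240 to 370 g) or empty (32 to 50 g): only its weight tells. Origin: centre of its underside. Some tins are absent (None)
- bowl: round stainless steel bowl, 170 mm across the rim, 55 mm high, wall 3 mm, 0.3 kg, loose; origin: centre of its underside
- bowl_in (a point): centre of the inner floor of the bowl; z up
- caddy: lavender plastic tiered caddy, fixed, 314 mm wide (y), 170 mm deep (x), its front towards its -x. Drawer in the lowest 55 mm; above it an open front tray, floor at 61 mm, rim at 65 mm; from 81 mm behind the front (x above -0.004) a rear tier 97 mm high, pens and a short ruler in it up to 215 mm. Origin: centre of its underside; closed drawer face at x = -0.085
- drawer (a joint): how far the caddy's drawer is out, in m: 0 fully home, 0.125 fully out (stop). Slides to the caddy's -x with about 1 N. A sprung roller catch behind it acts over the last 13 mm: pushing shut meets a hump at 13 to 6 mm (6 to 9 N to pass), then it snaps to 0 and is held; let go short of that it stays ajar. It starts ajar by 18 to 45 mm
- drawer_handle (a point): centre of the drawer's bar handle: an aluminium bar 10 mm thick and 90 mm long, along the caddy's y, 38 mm in front of the drawer's face and 40 mm above the table; axes as the caddy's; moves with the drawer
- drawer_in (a point): centre of the drawer's inner floor, 11 mm above the table; axes as the caddy's (x towards the back); moves with the drawer. Inside it is 110 mm (x) by 280 mm (y), walls 34 mm high, front panel 43 mm above the inner floor; it shuts under a ceiling 45 mm above its inner floor, so the tins go in one layer deep
- table: the white melamine desk top, its surface at height 0; fixed
- rabbit: white ceramic rabbit pencil holder, 75 mm across, 135 mm high (pencils to 155 mm), loose; bystander; origin: centre of its underside
- coaster: round wooden coaster, 96 mm across, 9 mm thick, loose; bystander; origin: centre of its underside
- ruler: clear plastic ruler, 300 mm (its x) by 32 mm by 4 mm, loose, lying flat; bystander; origin: centre of its underside
Things that resemble listed ones, but are neither listed nor needed, are in the scene too. What is shaped like the tin_d but purple or red is not meant.

How it is judged (in metres and radians):
On the way, in this order (a step that is already met when the one before it is completed fails the run):
1. the drawer is pulled out (value of joint drawer above 0.06 m), for 0.1 s.
2. every full tin lies in the drawer and every empty one in the bowl (((x of tin_a in the frame of drawer_in between -0.057 and 0.057 m and y of tin_a in the frame of drawer_in between -0.142 and 0.142 m and z of tin_a in the frame of drawer_in between -0.006 and 0.044 m and contact force between tin_a and caddy above 1.2 N) or (horizontal distance between tin_a and bowl_in below 0.078 m and z of tin_a in the frame of bowl_in between -0.006 and 0.068 m)) and ((x of tin_b in the frame of drawer_in between -0.057 and 0.057 m and y of tin_b in the frame of drawer_in between -0.142 and 0.142 m and z of tin_b in the frame of drawer_in between -0.006 and 0.044 m and contact force between tin_b and caddy above 1.2 N) or (horizontal distance between tin_b and bowl_in below 0.078 m and z of tin_b in the frame of bowl_in between -0.006 and 0.068 m)) and ((x of tin_c in the frame of drawer_in between -0.057 and 0.057 m and y of tin_c in the frame of drawer_in between -0.142 and 0.142 m and z of tin_c in the frame of drawer_in between -0.006 and 0.044 m and contact force between tin_c and caddy above 1.2 N) or (horizontal distance between tin_c and bowl_in below 0.078 m and z of tin_c in the frame of bowl_in between -0.006 and 0.068 m)) and ((x of tin_d in the frame of drawer_in between -0.057 and 0.057 m and y of tin_d in the frame of drawer_in between -0.142 and 0.142 m and z of tin_d in the frame of drawer_in between -0.006 and 0.044 m and contact force between tin_d and caddy above 1.2 N) or (horizontal distance between tin_d and bowl_in below 0.078 m and z of tin_d in the frame of bowl_in between -0.006 and 0.068 m)) and ((x of tin_e in the frame of drawer_in between -0.057 and 0.057 m and y of tin_e in the frame of drawer_in between -0.142 and 0.142 m and z of tin_e in the frame of drawer_in between -0.006 and 0.044 m and contact force between tin_e and caddy above 1.2 N) or (horizontal distance between tin_e and bowl_in below 0.078 m and z of tin_e in the frame of bowl_in between -0.006 and 0.068 m)) and ((x of tin_f in the frame of drawer_in between -0.057 and 0.057 m and y of tin_f in the frame of drawer_in between -0.142 and 0.142 m and z of tin_f in the frame of drawer_in between -0.006 and 0.044 m and contact force between tin_f and caddy above 1.2 N) or (horizontal distance between tin_f and bowl_in below 0.078 m and z of tin_f in the frame of bowl_in between -0.006 and 0.068 m)) and ((x of tin_g in the frame of drawer_in between -0.057 and 0.057 m and y of tin_g in the frame of drawer_in between -0.142 and 0.142 m and z of tin_g in the frame of drawer_in between -0.006 and 0.044 m and contact force between tin_g and caddy above 1.2 N) or (horizontal distance between tin_g and bowl_in below 0.078 m and z of tin_g in the frame of bowl_in between -0.006 and 0.068 m)) and contact force between bowl and table below 4.85 N), for 0.2 s.
3. the drawer is pushed home and its catch holds it (value of joint drawer below 0.003 m), for 0.3 s.
At the end, for the whole second after the job is handed in: All full tins lie on the drawer's floor inside its walls (each bearing over 1.2 N), all empty ones in the bowl (origin within 78 mm of its axis, under 68 mm above its inner floor; bowl and load press under 4.85 N on the table), the bowl is upright, the drawer out by less than 3 mm (all of step 2 and value of joint drawer below 0.003 m and angle between bowl's own z axis and vertical below 0.2 rad); the robot touches nothing.
It fails at once if the rabbit is shifted more than 30 mm or tipped (distance of rabbit from where it was at the start of the episode above 0.03 m or angle between rabbit's own z axis and vertical above 0.3 rad).
It fails at once if the coaster is shifted more than 30 mm (distance of coaster from where it was at the start of the episode above 0.03 m).
It fails at once if the ruler is shifted more than 30 mm (distance of ruler from where it was at the start of the episode above 0.03 m).
Of tin_a, tin_b, tin_c, tin_d, tin_e, tin_f, tin_g only 5 to 7 are there at a start; the rules pass over those that are not, and their reading is None.
At some moment in a run one of tin_a, tin_b, tin_c, tin_d, tin_e, tin_f, tin_g may be knocked a few centimetres aside while the robot is not near it.
Once in a run the grip may slacken for a moment while it holds something.
It also fails if it takes over 208 s, if anything falls off the work surface, if the arm or the gripper's body presses on something with over 40 N, if the wrist force passes 120 N, or if a joint passes its speed limit or range.

ROBOT

A 6-joint arm with a two-finger parallel gripper is mounted at the origin on the work surface. World frame = base frame: x ahead of the robot, y to its left, z up, the work surface at z = 0. Lengths are in mm, angles in degrees, forces in N, time in s.
With the tool pointing down it reaches from about 300 to 850 mm from the base axis. Payload 4.2 kg.
Tool frame: the origin (TCP) lies at the very end of the fingers, on their centre line; the grasp point (between the pads) lies 19 mm behind it; z points along the fingers, y is the line along which they close (so a half turn about z gives the same grasp; the last joint's range is limited). The gripper opens to 91 mm and grips with 3 to 60 N. Pads are 32 mm wide; open, the fingers measure 118 mm over their backs; the gripper's body (76 mm by 178 mm) begins 60 mm behind the grasp point.
Start: joints at [-75.229, 18.312, 89.639, -0, 72.044, -1.146], TCP at [157.691, -552.971, 213.976] pointing down, gripper open.
Joint ranges: [-177.97, 177.97], [-48.28, 115.42], [12.27, 149.76], [-77.06, 257.06], [2.81, 150.46], [-146.56, 146.56]. Speed limits (degrees/s): [147.25, 147.25, 180, 180, 180, 180].

INTERFACE

Orientations are given as [roll, pitch, yaw] about the fixed x, y, z axes, in that order (R = Rz(yaw) Ry(pitch) Rx(roll)).
In Python, from workcell import env, grab_frame gives the robot as it stands. The module is installed in compiled form; this text tells all that it offers.
- The arm moves only by the tool move_arm, never from a script. Its argument "plan" is a list of rows, each an object of numbers: "tx", "ty", "tz": the shift along the tool's x, y, z in cm; "wx", "wy", "wz": the turn, a rotation vector about the tool's x, y, z in rad. In form: [{"tx": .., "ty": .., "tz": .., "wx": .., "wy": .., "wz": ..}, ...]. A call has 1 to 12 rows; each row shifts and turns the commanded pose from where the row before left it, along the tool's axes as they then stand; what a row does not reach is not made up. A row lasts 1/12 s, in which the tool goes at most 41.7 mm and 7.16 degrees, less where a joint would pass 70% of its speed; a pose out of reach is approached as far as the arm can. A call is refused whole if a number of a shift passes 4.17 or a number of a turn 0.125, either way. A call with a gripper value outside its range is refused whole. "gripper" is the finger opening in cm, from 0 to 9.12, set as the call begins (left out, the last holds). The fingers move at their own pace and stop on an object; "force" is the grip in N (left out, the last holds). Time passes only in rows, so rows that do not move let the fingers close. It gives the time, the measured TCP pose, the force, the opening and the grip force at its end, in the units of the state.
- env.state(): the state, without advancing time (a new reading comes with each control period).
- grab_frame(name): name is "side" or "top"; returns a dict with "color" (420x560x3 uint8, red, green, blue), "vfov" (degrees; the focal length in pixels is half the picture's height over the tangent of half this angle, whatever the lens; pixels are square), "cx", "cy" (the principal point, pixels), "view" (4x4, takes a point from world to camera coordinates). Camera axes: x right, y up, looking along -z (the intrinsics and any distortion apply to the point x, -y, -z); pixel columns grow to the right and rows downward; lengths in mm; the calibration is good to about 2 mm. A picture is of the moment at which its call begins. There is no depth.
- env.job_done(): hands the job in; it is judged then, once.
The state is a dict: "time_s": time; "qpos": joint angles; "qvel": joint speeds; "effort": joint torques, N m; "ee_pos": TCP position; "ee_rot": TCP orientation; "force": force on the tool from outside, world axes, zero at the start; "torque": the same for the moment, N m; "gripper_width": finger opening in mm; "gripper_force": force on a finger pad.
Only numpy, scipy, OpenCV 4.12 (cv2) and the standard library are available. Lean on these libraries where they do the work, as an engineer would, in place of code of your own. Each camera call takes 0.05 s, during which the arm holds its last target. There are 200 camera calls.

## Working session

There is one attempt and no reset: what is moved stays moved. The work goes in short steps, Python scripts to look and compute and a tool call to move; the robot and the scene stay as the last step left them, time stands still between calls to the robot, and variables do not carry over. Pictures are saved under pics/ and viewed, at most 14 in all, crops included, and the job is handed in when it is done.

Besides the shell and the picture viewer there is one more tool, called after ">>>" by a JSON object that holds its "method" and its "body". move_arm: Moves the arm, as the interface text tells. Its arguments: {"type":"object","properties":{"plan":{"type":"array","items":{"type":"object","properties":{"tx":{"type":"number"},"ty":{"type":"number"},"tz":{"type":"number"},"wx":{"type":"number"},"wy":{"type":"number"},"wz":{"type":"number"}}}},"gripper":{"type":"number"},"force":{"type":"number"}},"required":["plan"]}

```bash
mkdir -p pics; cat > h.py <<'E'
import numpy as np, cv2
from workcell import env, grab_frame
def save(f,n): cv2.imwrite(f'pics/{n}.png',cv2.cvtColor(f['color'],cv2.COLOR_RGB2BGR))
def ray(f,u,v):
    H=f['color'].shape[0]; fl=H/2/np.tan(np.radians(f['vfov'])/2)
    d=np.array([(u-f['cx'])/fl,-(v-f['cy'])/fl,-1.]); V=np.array(f['view']); R=V[:3,:3]
    return -R.T@V[:3,3], R.T@d
def hit(f,u,v,z):
    o,d=ray(f,u,v); return (o+d*(z-o[2])/d[2])
def proj(f,p):
    H=f['color'].shape[0]; fl=H/2/np.tan(np.radians(f['vfov'])/2)
    V=np.array(f['view']); c=V[:3,:3]@np.array(p)+V[:3,3]
    return f['cx']+fl*c[0]/-c[2], f['cy']-fl*c[1]/-c[2]
E
python3 - <<'E'
from h import *
np.set_printoptions(precision=2,suppress=True)
for n in('top','side'):
    f=grab_frame(n); save(f,n+'0'); print(n,{k:v for k,v in f.items() if k!='color'})
print(env.state())
E
```

```text
top {'vfov': 55.406282389437735, 'cx': 286.9194598834949, 'cy': 207.69308845862082, 'view': array([[  -0.02,   -1.  ,    0.01,  -64.99],
       [   0.99,   -0.02,    0.1 , -573.16],
       [  -0.1 ,    0.01,    0.99, -971.68],
       [   0.  ,    0.  ,    0.  ,    1.  ]])}
side {'vfov': 51.28997848243318, 'cx': 288.8024155632848, 'cy': 211.09849594756824, 'view': array([[   0.97,   -0.25,   -0.02, -558.1 ],
       [   0.13,    0.44,    0.89, -116.08],
       [  -0.21,   -0.86,    0.46, -910.88],
       [   0.  ,    0.  ,    0.  ,    1.  ]])}
{'time_s': 0.1, 'qpos': array([-75.23,  18.35,  89.7 ,  -0.  ,  72.04,  -1.15]), 'qvel': array([-0.01, -0.05, -0.09,  0.01, -0.12,  0.03]), 'effort': array([ -0.  , -41.33, -23.25,   0.07,   0.04,  -0.  ]), 'ee_pos': array([ 157.58, -552.53,  213.21]), 'ee_rot': array([-179.91,   -0.  ,   15.92]), 'force': array([-0.2 , -0.52, -0.68]), 'torque': array([0.01, 0.02, 0.07]), 'gripper_force': 0.0, 'gripper_width': 91.14025783400739}
```

View pics/top0.png

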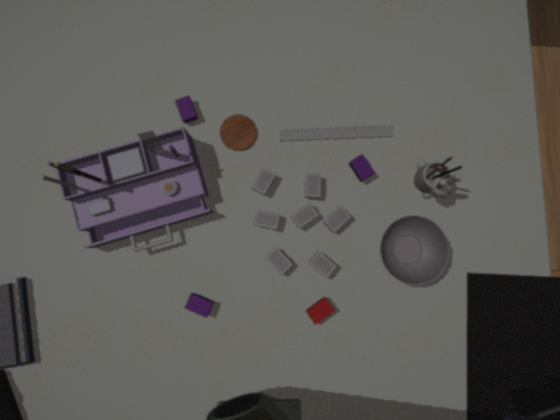

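View pics/side0.png

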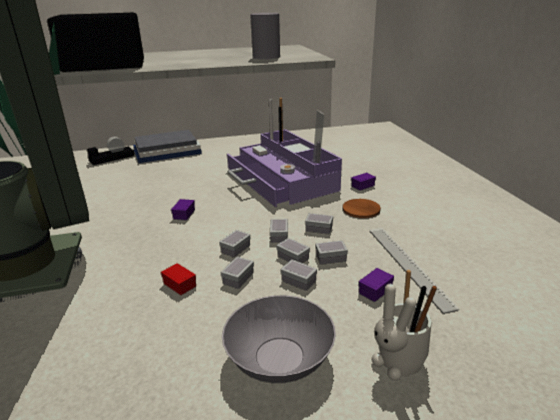

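The top view shows seven grey tins around columns 264–338 and rows 182–264. The bowl is at (415,250), the rabbit at (437,180), the coaster at (238,132) and the ruler at (337,133). The caddy is at (140,190), with its handle at (152,238). The side view shows the same seven tins.

```bash
python3 - <<'E'
from h import *
im=cv2.imread('pics/top0.png')
c=im[160:290,60:360]; 
cr=np.clip(cv2.resize(c,(798,346),interpolation=cv2.INTER_CUBIC).astype(float)*1.9,0,255).astype(np.uint8)
c2=cv2.resize(im[160:290,240:470],(798,451),interpolation=cv2.INTER_CUBIC)
cr2=np.clip(c2.astype(float)*1.8,0,255).astype(np.uint8)
cv2.imwrite('pics/crop1.png',cr2)
for p in [(264,182),(313,185),(290,200),(250,240),(322,260),(350,240),(318,274)]: print(p,im[p[1],p[0]])
E
```

```text
(264, 182) [88 87 93]
(313, 185) [86 84 89]
(290, 200) [105 110 111]
(250, 240) [106 108 108]
(322, 260) [88 86 92]
(350, 240) [104 109 109]
(318, 274) [103 108 107]
```

View pics/crop1.png

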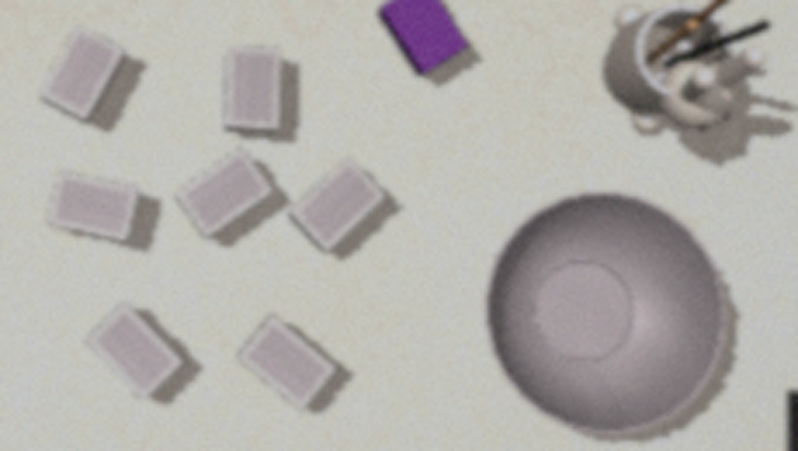

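The crop shows seven tins with pinkish lid panels, clear of their grey shadows. The bowl's floor circle is visible too. I'll segment the lids by pinkness.

```bash
cat >> h.py <<'E'
def tins(f,box=(245,160,365,290),z=30,amin=60,show=True):
    c=cv2.GaussianBlur(f['color'].astype(np.float32),(0,0),1.0)
    R,G,B=c[...,0],c[...,1],c[...,2]
    m=((G/((R+B)/2)<0.975)&(c.mean(2)>65)&(R<G*1.25)&(B<G*1.25)).astype(np.uint8)
    M=np.zeros_like(m); x0,y0,x1,y1=box; M[y0:y1,x0:x1]=m[y0:y1,x0:x1]
    n,l,s,cc=cv2.connectedComponentsWithStats(M,connectivity=4); out=[]
    for i in range(1,n):
        if s[i,4]<amin: continue
        v,u=np.nonzero(l==i)
        P=np.array([hit(f,a,b,z)[:2] for a,b in zip(u,v)],np.float32)
        ctr=P.mean(0); w,e=np.linalg.eigh(np.cov(P.T)); ax=e[:,1]
        (mc,sz,_)=cv2.minAreaRect(P)
        out.append((ctr,np.degrees(np.arctan2(ax[1],ax[0]))%180,np.sqrt(12*w[::-1])))
        if show: print(i,'px',cc[i].round(1),'n',s[i,4],'xy',ctr.round(1),'yaw %.1f'%out[-1][1],'size',out[-1][2].round(1))
    return out
E
python3 - <<'E'
from h import *
f=grab_frame('top'); g=grab_frame('side')
T=tins(f)
# side cross-check
for c,y,s in T: print('side proj',np.round(proj(g,[*c,30]),1))
# bowl
for (u0,u1) in [(0,0)]:
    c=cv2.GaussianBlur(f['color'],(0,0),1.0).astype(float)
    m=((c.mean(2)<95)).astype(np.uint8); M=np.zeros_like(m); M[205:295,370:460]=m[205:295,370:460]
    v,u=np.nonzero(M); pts=np.c_[u,v].astype(np.float32); h=cv2.convexHull(pts)[:,0]
    left=h
    print(cv2.minEnclosingCircle(h)); 
    P=np.array([hit(f,a,b,55)[:2] for a,b in h],np.float32); print('bowl',cv2.minEnclosingCircle(P))
# caddy mask lavender
c=cv2.GaussianBlur(f['color'],(0,0),.7).astype(float)
m=((c[...,2]-c[...,1]>8)).astype(np.uint8); m[:,215:]=0; m[:125]=0;m[265:]=0
k,l,s,_=cv2.connectedComponentsWithStats(m); i=1+s[1:,4].argmax()
cn=max(cv2.findContours((l==i).astype(np.uint8),0,2)[0],key=cv2.contourArea)
print(cv2.approxPolyDP(cn,3,True)[:,0].tolist())
a=f['color'][115:275,40:230]; b=cv2.resize(a,None,fx=3.6,fy=3.6,interpolation=cv2.INTER_CUBIC)
cv2.imwrite('pics/caddy.png',np.clip(b[...,::-1]*1.7,0,255))
E
```

```text
5 px [263.2 180.6] n 219 xy [641.4 -19.4] yaw 150.6 size [47.4 29.1]
9 px [312.7 185.1] n 217 xy [ 627.3 -143.9] yaw 175.0 size [48.1 28.9]
15 px [304.5 215. ] n 223 xy [ 552.3 -121.1] yaw 122.9 size [48.7 28.5]
16 px [337.  218.5] n 225 xy [ 541.8 -202. ] yaw 132.7 size [49.  28.6]
17 px [266.4 219. ] n 222 xy [544.3 -25.7] yaw 74.5 size [47.7 28.8]
18 px [278.5 260.8] n 239 xy [440.3 -54. ] yaw 42.1 size [48.7 29.2]
19 px [322.3 264.1] n 231 xy [ 429.8 -161.8] yaw 48.8 size [48.2 28.8]
side proj [317.7 217.5]
side proj [329.6 245.8]
side proj [291.8 245.5]
side proj [297.3 267.8]
side proj [277.7 224.4]
side proj [233.8 237.2]
side proj [236.3 265.4]
((423.0262756347656, 241.134765625), 46.948429107666016)
bowl ((482.3816833496094, -405.0923156738281), 115.76155090332031)
[[183, 128], [157, 134], [163, 149], [156, 153], [145, 149], [140, 139], [61, 162], [76, 163], [71, 166], [102, 180], [67, 172], [62, 175], [56, 169], [58, 179], [78, 186], [67, 191], [60, 187], [64, 198], [73, 198], [70, 202], [77, 228], [88, 231], [90, 243], [86, 247], [209, 211], [201, 197], [205, 193], [197, 164], [192, 163], [195, 160], [190, 140]][ WARN:0@1.521] global loadsave.cpp:1063 imwrite_ Unsupported depth image for selected encoder is fallbacked to CV_8U.
```

View pics/caddy.png

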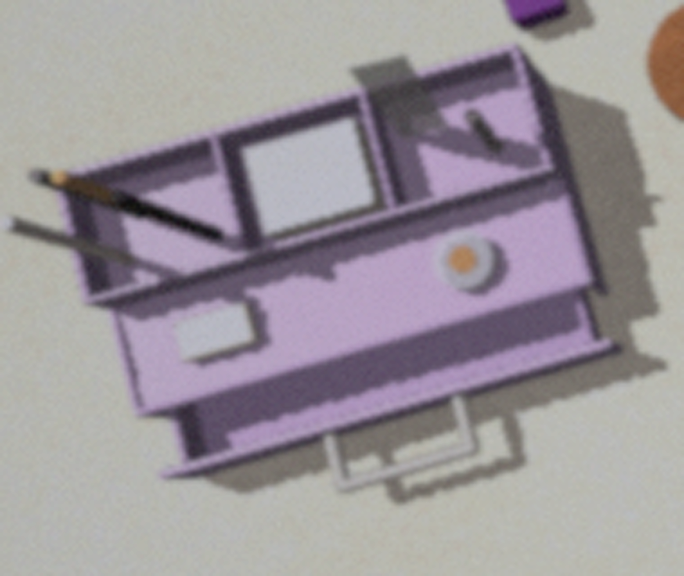

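```bash
python3 - <<'E'
from h import *
f=grab_frame('top'); g=grab_frame('side')
print('cam',ray(f,0,0)[0].round(0))
q=lambda x,y,z:hit(f,40+(x+.5)/3.6-.5,115+(y+.5)/3.6-.5,z)[:2]
def pr(n,a,b):
    d=b-a; print(n,a.round(1),b.round(1),'len %.1f'%np.hypot(*d),'ang %.2f'%np.degrees(np.arctan2(d[1],d[0])),'mid',((a+b)/2).round(1))
pr('rim65',q(603,288,65),q(140,412,65))
pr('panel54',q(618,345,54),q(165,475,54))
pr('handle45',q(473,449,45),q(341,485,45))
pr('rear97',q(519,46,97),q(60,178,97))
k=798/230
b=lambda x,y,z:hit(f,240+x/k,160+y/k,z)[:2]
print('bowl x-ext',b(605,193,55),b(605,428,55),b(488,312,55),b(722,312,55))
print('bowl floor',b(583,312,3))
c=b(605,311,55); print('side of bowl centre rim',proj(g,[*c,55]))
print('coaster',hit(f,238,132,9)[:2],'ruler',hit(f,280,135,4)[:2],hit(f,393,131,4)[:2],'rabbit',hit(f,435,180,100)[:2])
for n,p in (('purple1',(199,305)),('purple2',(362,167)),('red',(320,310)),('purple3',(187,109))): print(n,hit(f,*p,30)[:2])
E
```

```text
cam [ 470.  -67. 1026.]
rim65 [603.9 115. ] [527.3 422. ] len 316.4 ang 104.00 mid [565.6 268.5]
panel54 [566.3 107. ] [485.5 409.7] len 313.3 ang 104.95 mid [525.9 258.3]
handle45 [498.5 206.9] [476.2 295.6] len 91.5 ang 104.09 mid [487.4 251.2]
rear97 [761.8 163.9] [679.3 462.3] len 309.6 ang 105.45 mid [720.5 313.1]
bowl x-ext [ 542.81170004 -387.95494112] [ 379.92608263 -378.99086234] [ 461.46747872 -301.62865214] [ 457.78826546 -465.24343966]
bowl floor [ 459.44446893 -384.13578374]
side of bowl centre rim (np.float64(277.0311296509663), np.float64(330.00563645867953))
coaster [774.41880558  45.03181263] ruler [765.68739872 -64.06861419] [ 770.51536489 -360.8352568 ] rabbit [ 622.29681169 -426.28640078]
purple1 [337.85419376 141.97483142]
purple2 [ 671.0140413  -270.03705078]
red [ 318.92014311 -152.66055201]
purple3 [831.11508646 172.58862464]
```

```bash
cat >> h.py <<'E'
def go(pts):
    """pts: list of (x,y,z,yaw); prints tool-frame rows from the measured pose"""
    s=env.state(); p=np.array(s['ee_pos']); yaw=s['ee_rot'][2]
    print('t',round(s['time_s'],2),'at',p.round(1),s['ee_rot'].round(1),'w',round(s['gripper_width'],1),'F',s['force'].round(2),'gf',round(s['gripper_force'],1))
    for x,y,z,w in pts:
        d=(w-yaw+180)%360-180
        if abs(d)>.15:
            r=-np.radians(d); n=int(np.ceil(abs(r)/.122)); print(f'  turn {n} x wz {r/n:.4f}')
        D=np.array([x,y,z])-p; a=np.radians(w)
        t=np.array([D[0]*np.cos(a)+D[1]*np.sin(a),D[0]*np.sin(a)-D[1]*np.cos(a),-D[2]])/10
        n=max(1,int(np.ceil(np.linalg.norm(t)/4.1))); print(f'  move {n} x',(t/n).round(3),' tot',t.round(2))
        p=np.array([x,y,z]); yaw=w
E
python3 -c "
from h import *
go([(487.4,251.2,213,104.6),(487.4,251.2,24,104.6),(487.4-90*.968,251.2-90*.252,24,104.6)])"
```

```text
t 0.3 at [ 157.6 -552.8  213.7] [-180.     0.    15.9] w 91.1 F [ 0.01 -0.68 -0.61] gf 0.0
  turn 13 x wz -0.1191
  move 22 x [3.159e+00 2.372e+00 3.000e-03]  tot [69.49 52.18  0.07]
  move 5 x [0.   0.   3.78]  tot [ 0.   0.  18.9]
  move 3 x [ 0.    -3.001 -0.   ]  tot [ 0. -9. -0.]
```

>>> {"method": "move_arm", "body": {"plan": [{"wz": -0.119}, {"wz": -0.119}, {"wz": -0.119}, {"wz": -0.119}, {"wz": -0.119}, {"wz": -0.119}, {"wz": -0.119}, {"wz": -0.119}, {"wz": -0.119}, {"wz": -0.119}, {"wz": -0.119}, {"wz": -0.119}], "gripper": 3.2, "force": 30}}

```text
schema error: expected keys tx, ty, tz, wx, wy, wz
```

>>> {"method": "move_arm", "body": {"plan": [{"wz": -0.119}, {"tx": 3.16, "ty": 2.37}, {"tx": 3.16, "ty": 2.37}, {"tx": 3.16, "ty": 2.37}, {"tx": 3.16, "ty": 2.37}, {"tx": 3.16, "ty": 2.37}, {"tx": 3.16, "ty": 2.37}, {"tx": 3.16, "ty": 2.37}, {"tx": 3.16, "ty": 2.37}, {"tx": 3.16, "ty": 2.37}, {"tx": 3.16, "ty": 2.37}, {"tx": 3.16, "ty": 2.37}]}}

```text
schema error: expected keys tx, ty, tz, wx, wy, wz
```

>>> {"method": "move_arm", "body": {"plan": [{"tx": 3.16, "ty": 2.37}, {"tx": 3.16, "ty": 2.37}, {"tx": 3.16, "ty": 2.37}, {"tx": 3.16, "ty": 2.37}, {"tx": 3.16, "ty": 2.37}, {"tx": 3.16, "ty": 2.37}, {"tx": 3.16, "ty": 2.37}, {"tx": 3.16, "ty": 2.37}, {"tx": 3.16, "ty": 2.37}, {"tx": 3.16, "ty": 2.37}, {}, {}]}}

```text
schema error: expected keys tx, ty, tz, wx, wy, wz
```

```bash
python3 -c "
from h import *
go([(487.4,251.2,213,104.6),(487.4,251.2,24,104.6),(487.4-90*.968,251.2-90*.252,24,104.6)])"
```

```text
t 0.3 at [ 157.6 -552.8  213.7] [-180.     0.    15.9] w 91.1 F [ 0.01 -0.68 -0.61] gf 0.0
  turn 13 x wz -0.1191
  move 22 x [3.159e+00 2.372e+00 3.000e-03]  tot [69.49 52.18  0.07]
  move 5 x [0.   0.   3.78]  tot [ 0.   0.  18.9]
  move 3 x [ 0.    -3.001 -0.   ]  tot [ 0. -9. -0.]
```

```bash
cat >> h.py <<'E'
def arc(pts,step=4.0):
    """like go, but turn and shift together: n equal rows (shift along axes at row start)"""
    s=env.state(); p=np.array(s['ee_pos']); yaw=s['ee_rot'][2]
    print('t',round(s['time_s'],2),'at',p.round(1),s['ee_rot'].round(1),'w',round(s['gripper_width'],1),'F',s['force'].round(2),'gf',round(s['gripper_force'],1))
    for x,y,z,w in pts:
        d=np.radians((w-yaw+180)%360-180); D=(np.array([x,y,z])-p)/10
        n=max(1,int(np.ceil(abs(d)/.122)),int(np.ceil(np.linalg.norm(D)/step)))
        while 1:
            a=np.radians(yaw)+d/n*np.arange(n)
            A=np.array([[np.cos(a).sum(),np.sin(a).sum()],[np.sin(a).sum(),-np.cos(a).sum()]])
            b=np.linalg.solve(A,D[:2]); t=np.array([*b,-D[2]/n])
            if np.linalg.norm(t)<=4.15: break
            n+=1
        c=p[:2]+10*np.cumsum([[b[0]*np.cos(q)+b[1]*np.sin(q),b[0]*np.sin(q)-b[1]*np.cos(q)] for q in a],0)
        print(f'  {n} x t',t.round(2),f'wz {-d/n:.4f}','via',c[n//2].round(0)); p=np.array([x,y,z]); yaw=w
E
python3 -c "
from h import *
arc([(487.4,251.2,110,104.6),(487.4,251.2,24,104.6),(487.4-90*.968,251.2-90*.252,24,104.6)])"
```

```text
t 0.3 at [ 157.6 -552.8  213.7] [-180.     0.    15.9] w 91.1 F [ 0.01 -0.68 -0.61] gf 0.0
  24 x t [ 3.96 -0.65  0.43] wz -0.0645 via [ 500. -180.]
  3 x t [0.   0.   2.87] wz -0.0000 via [487. 251.]
  3 x t [ 0. -3. -0.] wz -0.0000 via [429. 236.]
```

>>> {"method": "move_arm", "body": {"plan": [{"tx": 3.96, "ty": -0.65, "tz": 0.43, "wx": 0, "wy": 0, "wz": -0.0645}, {"tx": 3.96, "ty": -0.65, "tz": 0.43, "wx": 0, "wy": 0, "wz": -0.0645}, {"tx": 3.96, "ty": -0.65, "tz": 0.43, "wx": 0, "wy": 0, "wz": -0.0645}, {"tx": 3.96, "ty": -0.65, "tz": 0.43, "wx": 0, "wy": 0, "wz": -0.0645}, {"tx": 3.96, "ty": -0.65, "tz": 0.43, "wx": 0, "wy": 0, "wz": -0.0645}, {"tx": 3.96, "ty": -0.65, "tz": 0.43, "wx": 0, "wy": 0, "wz": -0.0645}, {"tx": 3.96, "ty": -0.65, "tz": 0.43, "wx": 0, "wy": 0, "wz": -0.0645}, {"tx": 3.96, "ty": -0.65, "tz": 0.43, "wx": 0, "wy": 0, "wz": -0.0645}, {"tx": 3.96, "ty": -0.65, "tz": 0.43, "wx": 0, "wy": 0, "wz": -0.0645}, {"tx": 3.96, "ty": -0.65, "tz": 0.43, "wx": 0, "wy": 0, "wz": -0.0645}, {"tx": 3.96, "ty": -0.65, "tz": 0.43, "wx": 0, "wy": 0, "wz": -0.0645}, {"tx": 3.96, "ty": -0.65, "tz": 0.43, "wx": 0, "wy": 0, "wz": -0.0645}], "gripper": 3.2, "force": 30}}

```text
time_s: 1.3
ee_pos: [487.7, -215.9, 162.2]
ee_rot: [180.0, 0.0, 60.4]
force: [0.8, -0.6, -0.6]
gripper_width: 32.0
gripper_force: 0.0
```

```bash
python3 -c "
from h import *
arc([(487.4,251.2,110,104.6)])"
```

```text
t 1.3 at [ 487.7 -215.9  162.2] [180.    0.   60.4] w 32.0 F [ 0.83 -0.58 -0.65] gf 0.0
  12 x t [ 3.94 -0.65  0.43] wz -0.0642 via [532.  58.]
```

Tracking is exact, so I'll finish the approach and descend.

>>> {"method": "move_arm", "body": {"plan": [{"tx": 3.94, "ty": -0.65, "tz": 0.43, "wx": 0, "wy": 0, "wz": -0.0642}, {"tx": 3.94, "ty": -0.65, "tz": 0.43, "wx": 0, "wy": 0, "wz": -0.0642}, {"tx": 3.94, "ty": -0.65, "tz": 0.43, "wx": 0, "wy": 0, "wz": -0.0642}, {"tx": 3.94, "ty": -0.65, "tz": 0.43, "wx": 0, "wy": 0, "wz": -0.0642}, {"tx": 3.94, "ty": -0.65, "tz": 0.43, "wx": 0, "wy": 0, "wz": -0.0642}, {"tx": 3.94, "ty": -0.65, "tz": 0.43, "wx": 0, "wy": 0, "wz": -0.0642}, {"tx": 3.94, "ty": -0.65, "tz": 0.43, "wx": 0, "wy": 0, "wz": -0.0642}, {"tx": 3.94, "ty": -0.65, "tz": 0.43, "wx": 0, "wy": 0, "wz": -0.0642}, {"tx": 3.94, "ty": -0.65, "tz": 0.43, "wx": 0, "wy": 0, "wz": -0.0642}, {"tx": 3.94, "ty": -0.65, "tz": 0.43, "wx": 0, "wy": 0, "wz": -0.0642}, {"tx": 3.94, "ty": -0.65, "tz": 0.43, "wx": 0, "wy": 0, "wz": -0.0642}, {"tx": 3.94, "ty": -0.65, "tz": 0.43, "wx": 0, "wy": 0, "wz": -0.0642}]}}

```text
time_s: 2.3
ee_pos: [487.4, 252.0, 110.5]
ee_rot: [180.0, -0.0, 104.6]
force: [1.2, -0.8, -0.3]
gripper_width: 32.1
gripper_force: 0.0
```

>>> {"method": "move_arm", "body": {"plan": [{"tx": 0, "ty": 0, "tz": 2.15, "wx": 0, "wy": 0, "wz": 0}, {"tx": 0, "ty": 0, "tz": 2.15, "wx": 0, "wy": 0, "wz": 0}, {"tx": 0, "ty": 0, "tz": 2.15, "wx": 0, "wy": 0, "wz": 0}, {"tx": 0, "ty": 0, "tz": 2.15, "wx": 0, "wy": 0, "wz": 0}, {"tx": 0, "ty": 0, "tz": 0, "wx": 0, "wy": 0, "wz": 0}]}}

```text
time_s: 2.72
ee_pos: [484.8, 248.7, 21.1]
ee_rot: [-179.5, 0.1, 104.4]
force: [0.1, -0.3, 0.0]
gripper_width: 32.2
gripper_force: 0.0
```

>>> {"method": "move_arm", "body": {"plan": [{"tx": 0, "ty": 0, "tz": 0, "wx": 0, "wy": 0, "wz": 0}, {"tx": 0, "ty": 0, "tz": 0, "wx": 0, "wy": 0, "wz": 0}, {"tx": 0, "ty": 0, "tz": 0, "wx": 0, "wy": 0, "wz": 0}], "gripper": 0.5, "force": 20}}

```text
time_s: 2.97
ee_pos: [488.8, 250.3, 26.2]
ee_rot: [179.8, -0.0, 104.4]
force: [-0.5, -0.0, 0.3]
gripper_width: 14.8
gripper_force: 0.0
```

>>> {"method": "move_arm", "body": {"plan": [{"tx": 0, "ty": 0, "tz": 0, "wx": 0, "wy": 0, "wz": 0}, {"tx": 0, "ty": 0, "tz": 0, "wx": 0, "wy": 0, "wz": 0}, {"tx": 0, "ty": 0, "tz": 0, "wx": 0, "wy": 0, "wz": 0}]}}

```text
time_s: 3.22
ee_pos: [488.4, 250.2, 26.0]
ee_rot: [179.9, -0.0, 104.4]
force: [-0.8, 0.1, 6.1]
gripper_width: 9.8
gripper_force: 20.0
```

>>> {"method": "move_arm", "body": {"plan": [{"tx": 0, "ty": -1.6, "tz": 0, "wx": 0, "wy": 0, "wz": 0}, {"tx": 0, "ty": -1.6, "tz": 0, "wx": 0, "wy": 0, "wz": 0}, {"tx": 0, "ty": -1.6, "tz": 0, "wx": 0, "wy": 0, "wz": 0}, {"tx": 0, "ty": -1.6, "tz": 0, "wx": 0, "wy": 0, "wz": 0}, {"tx": 0, "ty": -1.6, "tz": 0, "wx": 0, "wy": 0, "wz": 0}, {"tx": 0, "ty": -0.3, "tz": 0, "wx": 0, "wy": 0, "wz": 0}, {"tx": 0, "ty": 0, "tz": 0, "wx": 0, "wy": 0, "wz": 0}, {"tx": 0, "ty": 0, "tz": 0, "wx": 0, "wy": 0, "wz": 0}]}}

```text
time_s: 3.88
ee_pos: [407.7, 228.2, 26.0]
ee_rot: [179.9, 0.1, 104.5]
force: [0.3, -6.3, 8.6]
gripper_width: 9.4
gripper_force: 20.0
```

>>> {"method": "move_arm", "body": {"plan": [{"tx": 0, "ty": 0, "tz": 0, "wx": 0, "wy": 0, "wz": 0}, {"tx": 0, "ty": 0, "tz": 0, "wx": 0, "wy": 0, "wz": 0}, {"tx": 0, "ty": 0, "tz": 0, "wx": 0, "wy": 0, "wz": 0}, {"tx": 0, "ty": 0, "tz": -3, "wx": 0, "wy": 0, "wz": 0}, {"tx": 0, "ty": 0, "tz": -4, "wx": 0, "wy": 0, "wz": 0}, {"tx": 0, "ty": 0, "tz": -4, "wx": 0, "wy": 0, "wz": 0}, {"tx": 0, "ty": 0, "tz": -4, "wx": 0, "wy": 0, "wz": 0}], "gripper": 3.2}}

```text
time_s: 4.47
ee_pos: [406.7, 229.2, 176.1]
ee_rot: [-179.9, 0.0, 104.4]
force: [0.3, -0.4, -0.2]
gripper_width: 32.4
gripper_force: 0.0
```

```bash
python3 - <<'E'
from h import *
f=grab_frame('top'); T=tins(f)
arc([(440.3,-54,110,132.1)])
a=f['color'][115:290,40:260]; b=cv2.resize(a,None,fx=3.4,fy=3.4,interpolation=cv2.INTER_CUBIC).astype(float)
cv2.imwrite('pics/out.png',np.clip(b[...,::-1]*1.7,0,255).astype(np.uint8))
E
```

```text
4 px [263.2 180.4] n 216 xy [642.  -19.4] yaw 149.7 size [47.9 28.7]
7 px [312.5 185. ] n 222 xy [ 627.5 -143.3] yaw 178.8 size [47.6 29.6]
12 px [304.5 215.1] n 222 xy [ 552. -121.] yaw 124.9 size [47.9 28.6]
13 px [337.  218.4] n 230 xy [ 542.1 -202.1] yaw 130.2 size [48.8 29.4]
14 px [266.3 218.9] n 218 xy [544.5 -25.6] yaw 75.5 size [47.8 28.2]
15 px [278.5 260.9] n 237 xy [440.1 -53.9] yaw 40.4 size [48.7 29. ]
16 px [322.3 264.2] n 232 xy [ 429.6 -161.8] yaw 47.9 size [48.2 28.7]
t 4.52 at [411.2 231.6 184.1] [179.2  -0.2 104.4] w 31.8 F [2.23 1.37 4.57] gf 0.0
  8 x t [-3.39 -1.28  0.93] wz -0.0604 via [413.  51.]
```

View pics/out.png

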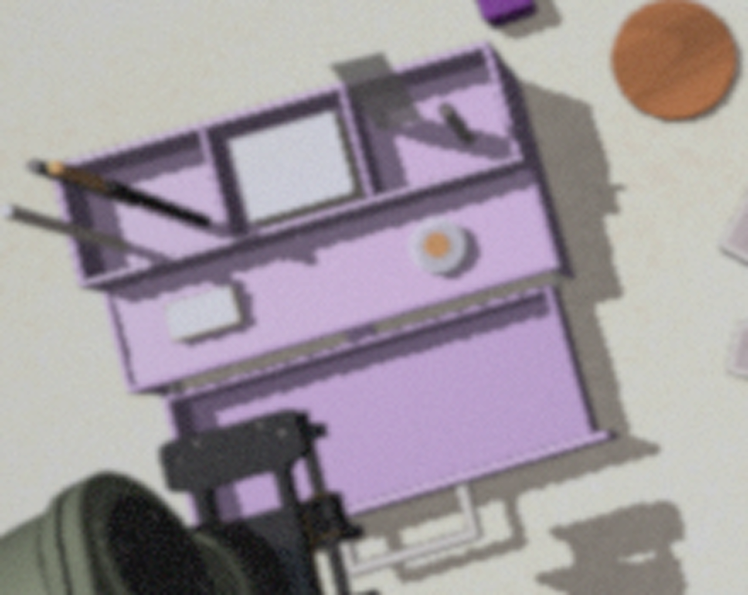

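The drawer is fully out, with its front edge running from (612,433) in this crop. Next I'll fix its inner centre and head for tin F.

```bash
python3 - <<'E'
from h import *
f=grab_frame('top')
q=lambda x,y,z:hit(f,40+(x+.5)/3.4-.5,115+(y+.5)/3.4-.5,z)[:2]
e=np.array([.968,.252]); n=np.array([-.252,.968]); c=np.array([502.6,252.9])
for nm,p in (('front R corner outer54',q(612,436,54)),('back R outer45',q(553,285,45)),('back R inner45',q(547,292,45)),('back L outer',q(167,400,45)),('back inner mid floor?',q(380,345,45)),('floor/front top inner',q(470,470,54))):
    print(nm,p.round(1),'x',((p-c)@e).round(1),'y',((p-c)@n).round(1))
arc([(440.2,-54,110,131.2)])
E
```

```text
front R corner outer54 [487.1  87.1] x -56.7 y -156.6
back R outer45 [597.4 130.7] x 60.9 y -142.2
back R inner45 [592.3 135. ] x 57.2 y -136.7
back L outer [520.1 407.1] x 55.8 y 144.8
back inner mid floor? [556.4 255.3] x 52.7 y -11.3
floor/front top inner [465.4 187.7] x -52.5 y -53.8
t 4.57 at [411.  231.5 180.9] [179.2  -0.2 104.4] w 32.1 F [ 0.01  0.97 -0.48] gf 0.0
  8 x t [-3.39 -1.26  0.89] wz -0.0585 via [414.  51.]
```

>>> {"method": "move_arm", "body": {"plan": [{"tx": -3.39, "ty": -1.26, "tz": 0.8, "wx": 0, "wy": 0, "wz": -0.0585}, {"tx": -3.39, "ty": -1.26, "tz": 0.8, "wx": 0, "wy": 0, "wz": -0.0585}, {"tx": -3.39, "ty": -1.26, "tz": 0.8, "wx": 0, "wy": 0, "wz": -0.0585}, {"tx": -3.39, "ty": -1.26, "tz": 0.8, "wx": 0, "wy": 0, "wz": -0.0585}, {"tx": -3.39, "ty": -1.26, "tz": 0.8, "wx": 0, "wy": 0, "wz": -0.0585}, {"tx": -3.39, "ty": -1.26, "tz": 0.8, "wx": 0, "wy": 0, "wz": -0.0585}, {"tx": -3.39, "ty": -1.26, "tz": 0.8, "wx": 0, "wy": 0, "wz": -0.0585}, {"tx": -3.39, "ty": -1.26, "tz": 0.8, "wx": 0, "wy": 0, "wz": -0.0585}, {"tx": 0, "ty": 0, "tz": 0, "wx": 0, "wy": 0, "wz": 0}, {"tx": 0, "ty": 0, "tz": 0, "wx": 0, "wy": 0, "wz": 0}, {"tx": 0, "ty": 0, "tz": 0, "wx": 0, "wy": 0, "wz": 0}], "gripper": 7.8, "force": 35}}

```text
time_s: 5.48
ee_pos: [435.4, -55.6, 110.1]
ee_rot: [-180.0, -0.1, 131.1]
force: [-0.3, 0.0, -0.3]
gripper_width: 78.1
gripper_force: 0.0
```

```bash
python3 - <<'E'
from h import *
arc([(440.2,-54,110,131.2),(440.2,-54,5,131.2)])
E
```

```text
t 5.48 at [435.4 -55.6 110.1] [-1.800e+02 -1.000e-01  1.311e+02] w 78.1 F [-0.3   0.01 -0.3 ] gf 0.0
  1 x t [-0.2   0.47  0.01] wz -0.0010 via [440. -54.]
  3 x t [0.  0.  3.5] wz -0.0000 via [440. -54.]
```

>>> {"method": "move_arm", "body": {"plan": [{"tx": -0.2, "ty": 0.47, "tz": 2.0, "wx": 0, "wy": 0, "wz": 0}, {"tx": 0, "ty": 0, "tz": 3.0, "wx": 0, "wy": 0, "wz": 0}, {"tx": 0, "ty": 0, "tz": 3.0, "wx": 0, "wy": 0, "wz": 0}, {"tx": 0, "ty": 0, "tz": 1.5, "wx": 0, "wy": 0, "wz": 0}, {"tx": 0, "ty": 0, "tz": 0.9, "wx": 0, "wy": 0, "wz": 0}, {"tx": 0, "ty": 0, "tz": 0, "wx": 0, "wy": 0, "wz": 0}]}}

```text
time_s: 5.98
ee_pos: [439.5, -53.0, 5.5]
ee_rot: [-179.9, -0.2, 131.3]
force: [-0.2, 0.0, -0.1]
gripper_width: 78.2
gripper_force: 0.0
```

>>> {"method": "move_arm", "body": {"plan": [{"tx": 0, "ty": 0, "tz": 0, "wx": 0, "wy": 0, "wz": 0}, {"tx": 0, "ty": 0, "tz": 0, "wx": 0, "wy": 0, "wz": 0}, {"tx": 0, "ty": 0, "tz": 0, "wx": 0, "wy": 0, "wz": 0}, {"tx": 0, "ty": 0, "tz": 0, "wx": 0, "wy": 0, "wz": 0}, {"tx": 0, "ty": 0, "tz": 0, "wx": 0, "wy": 0, "wz": 0}], "gripper": 5.4}}

```text
time_s: 6.4
ee_pos: [441.3, -54.4, 7.8]
ee_rot: [179.9, 0.1, 131.2]
force: [-2.1, 1.8, 6.0]
gripper_width: 60.2
gripper_force: 35.0
```

>>> {"method": "move_arm", "body": {"plan": [{"tx": 0, "ty": 0, "tz": -2, "wx": 0, "wy": 0, "wz": 0}, {"tx": 0, "ty": 0, "tz": -3, "wx": 0, "wy": 0, "wz": 0}, {"tx": 0, "ty": 0, "tz": -3, "wx": 0, "wy": 0, "wz": 0}, {"tx": 0, "ty": 0, "tz": -2, "wx": 0, "wy": 0, "wz": 0}, {"tx": 0, "ty": 0, "tz": -0.5, "wx": 0, "wy": 0, "wz": 0}, {"tx": 0, "ty": 0, "tz": 0, "wx": 0, "wy": 0, "wz": 0}, {"tx": 0, "ty": 0, "tz": 0, "wx": 0, "wy": 0, "wz": 0}, {"tx": 0, "ty": 0, "tz": 0, "wx": 0, "wy": 0, "wz": 0}, {"tx": 0, "ty": 0, "tz": 0, "wx": 0, "wy": 0, "wz": 0}]}}

```text
time_s: 7.15
ee_pos: [439.7, -54.3, 110.2]
ee_rot: [-179.9, -0.1, 131.2]
force: [-0.3, -0.3, -1.9]
gripper_width: 59.7
gripper_force: 35.0
```

```bash
cat >> h.py <<'E'
def slot(a,b): return np.array([502.6,252.9])+a*np.array([.968,.252])+b*np.array([-.252,.968])
E
python3 - <<'E'
from h import *
for n,p,w in (('drawer',slot(24,88),194.6),('bowl',(461,-383),131)):
    print(n); arc([(*p,115,w)])
E
```

```text
drawer
t 7.15 at [439.7 -54.3 110.2] [-1.799e+02 -1.000e-01  1.312e+02] w 59.7 F [-0.25 -0.3  -1.89] gf 35.0
  11 x t [ 0.73  3.79 -0.04] wz -0.1006 via [531. 155.]
bowl
t 7.15 at [439.7 -54.3 110.2] [-1.799e+02 -1.000e-01  1.312e+02] w 59.7 F [-0.25 -0.3  -1.89] gf 35.0
  9 x t [-2.91 -2.22 -0.05] wz 0.0004 via [ 452. -237.]
```

Fz of −1.9 N is ambiguous while the arm is still settling, so I'll wait and read again.

>>> {"method": "move_arm", "body": {"plan": [{"tx": 0, "ty": 0, "tz": 0, "wx": 0, "wy": 0, "wz": 0}, {"tx": 0, "ty": 0, "tz": 0, "wx": 0, "wy": 0, "wz": 0}, {"tx": 0, "ty": 0, "tz": 0, "wx": 0, "wy": 0, "wz": 0}]}}

```text
time_s: 7.4
ee_pos: [440.6, -54.4, 111.2]
ee_rot: [-180.0, -0.0, 131.2]
force: [0.2, -0.6, -2.4]
gripper_width: 59.9
gripper_force: 35.0
```

>>> {"method": "move_arm", "body": {"plan": [{"tx": 0, "ty": 0, "tz": 0, "wx": 0, "wy": 0, "wz": 0}]}}

```text
time_s: 7.48
ee_pos: [440.8, -54.4, 111.4]
ee_rot: [-180.0, -0.0, 131.2]
force: [-0.1, -0.1, -2.6]
gripper_width: 59.8
gripper_force: 35.0
```

>>> {"method": "move_arm", "body": {"plan": [{"tx": 0, "ty": 0, "tz": 0, "wx": 0, "wy": 0, "wz": 0}]}}

```text
time_s: 7.57
ee_pos: [440.8, -54.4, 111.6]
ee_rot: [-180.0, -0.0, 131.2]
force: [0.4, 0.4, -2.7]
gripper_width: 59.8
gripper_force: 35.0
```

About 2.5 N, so F is full and goes in the drawer.

>>> {"method": "move_arm", "body": {"plan": [{"tx": 0.73, "ty": 3.79, "tz": 0, "wx": 0, "wy": 0, "wz": -0.1006}, {"tx": 0.73, "ty": 3.79, "tz": 0, "wx": 0, "wy": 0, "wz": -0.1006}, {"tx": 0.73, "ty": 3.79, "tz": 0, "wx": 0, "wy": 0, "wz": -0.1006}, {"tx": 0.73, "ty": 3.79, "tz": 0, "wx": 0, "wy": 0, "wz": -0.1006}, {"tx": 0.73, "ty": 3.79, "tz": 0, "wx": 0, "wy": 0, "wz": -0.1006}, {"tx": 0.73, "ty": 3.79, "tz": 0, "wx": 0, "wy": 0, "wz": -0.1006}, {"tx": 0.73, "ty": 3.79, "tz": 0, "wx": 0, "wy": 0, "wz": -0.1006}, {"tx": 0.73, "ty": 3.79, "tz": 0, "wx": 0, "wy": 0, "wz": -0.1006}, {"tx": 0.73, "ty": 3.79, "tz": 0, "wx": 0, "wy": 0, "wz": -0.1006}, {"tx": 0.73, "ty": 3.79, "tz": 0, "wx": 0, "wy": 0, "wz": -0.1006}, {"tx": 0.73, "ty": 3.79, "tz": 0, "wx": 0, "wy": 0, "wz": -0.1006}, {"tx": 0, "ty": 0, "tz": 0, "wx": 0, "wy": 0, "wz": 0}]}}

```text
time_s: 8.57
ee_pos: [502.2, 350.5, 111.4]
ee_rot: [179.8, 0.0, -164.9]
force: [0.6, -0.7, -2.8]
gripper_width: 60.3
gripper_force: 35.0
```

>>> {"method": "move_arm", "body": {"plan": [{"tx": 0, "ty": 0, "tz": 0, "wx": 0, "wy": 0, "wz": 0}, {"tx": 0, "ty": 0, "tz": 0, "wx": 0, "wy": 0, "wz": 0}, {"tx": 0, "ty": 0, "tz": 0, "wx": 0, "wy": 0, "wz": 0}, {"tx": 0, "ty": 0, "tz": 0, "wx": 0, "wy": 0, "wz": 0}]}}

```text
time_s: 8.9
ee_pos: [504.8, 342.6, 111.7]
ee_rot: [-180.0, -0.0, -165.5]
force: [-0.6, -0.1, -3.4]
gripper_width: 60.0
gripper_force: 35.0
```

```bash
python3 - <<'E'
from h import *
p=slot(24,88); arc([(*p,60,194.6),(*p,19.5,194.6)]); tins(grab_frame('top'))
E
```

```text
t 8.9 at [504.8 342.6 111.7] [-180.    -0.  -165.5] w 60.0 F [-0.58 -0.1  -3.35] gf 35.0
  2 x t [0.04 0.09 2.59] wz -0.0008 via [504. 344.]
  2 x t [-0.    0.    2.02] wz -0.0000 via [504. 344.]
5 px [263.3 180.4] n 215 xy [642.  -19.6] yaw 151.0 size [48.3 28.3]
9 px [312.6 185. ] n 218 xy [ 627.5 -143.6] yaw 176.8 size [47.5 29.2]
15 px [304.4 215.1] n 224 xy [ 552.1 -120.9] yaw 125.7 size [48.3 28.7]
16 px [337.2 218.4] n 226 xy [ 541.9 -202.5] yaw 131.1 size [48.8 28.9]
17 px [266.4 219. ] n 220 xy [544.4 -25.7] yaw 74.0 size [47.2 28.6]
18 px [322.5 264.2] n 230 xy [ 429.4 -162.4] yaw 48.1 size [47.1 29.1]
```

>>> {"method": "move_arm", "body": {"plan": [{"tx": 0.04, "ty": 0.1, "tz": 3.0, "wx": 0, "wy": 0, "wz": 0}, {"tx": 0, "ty": 0, "tz": 3.0, "wx": 0, "wy": 0, "wz": 0}, {"tx": 0, "ty": 0, "tz": 2.0, "wx": 0, "wy": 0, "wz": 0}, {"tx": 0, "ty": 0, "tz": 0.9, "wx": 0, "wy": 0, "wz": 0}, {"tx": 0, "ty": 0, "tz": 0.3, "wx": 0, "wy": 0, "wz": 0}, {"tx": 0, "ty": 0, "tz": 0, "wx": 0, "wy": 0, "wz": 0}, {"tx": 0, "ty": 0, "tz": 0, "wx": 0, "wy": 0, "wz": 0}]}}

```text
time_s: 9.53
ee_pos: [504.8, 345.2, 20.9]
ee_rot: [179.9, 0.1, -165.4]
force: [0.9, -0.4, -2.7]
gripper_width: 59.7
gripper_force: 35.0
```

>>> {"method": "move_arm", "body": {"plan": [{"tx": 0, "ty": 0, "tz": 0, "wx": 0, "wy": 0, "wz": 0}, {"tx": 0, "ty": 0, "tz": 0, "wx": 0, "wy": 0, "wz": 0}, {"tx": 0, "ty": 0, "tz": 0, "wx": 0, "wy": 0, "wz": 0}, {"tx": 0, "ty": 0, "tz": -2, "wx": 0, "wy": 0, "wz": 0}, {"tx": 0, "ty": 0, "tz": -3, "wx": 0, "wy": 0, "wz": 0}, {"tx": 0, "ty": 0, "tz": -3, "wx": 0, "wy": 0, "wz": 0}, {"tx": 0, "ty": 0, "tz": -1.2, "wx": 0, "wy": 0, "wz": 0}, {"tx": 0, "ty": 0, "tz": 0, "wx": 0, "wy": 0, "wz": 0}], "gripper": 6.6}}

```text
time_s: 10.2
ee_pos: [505.9, 346.4, 116.2]
ee_rot: [179.8, 0.5, -165.4]
force: [0.1, 0.1, 1.3]
gripper_width: 66.0
gripper_force: 0.0
```

```bash
python3 - <<'E'
from h import *
f=grab_frame('top'); g=grab_frame('side'); save(g,'side1')
arc([(429.6,-162,110,138.2)]); tins(f,(55,180,215,275))
print(proj(g,[*slot(24,88),41]),proj(f,[*slot(24,88),41]))
E
```

```text
t 10.3 at [503.6 344.9 112. ] [ 1.800e+02  1.000e-01 -1.654e+02] w 65.9 F [ 0.98 -0.43 -0.38] gf 0.0
  13 x t [-0.22 -4.1   0.02] wz 0.0758 via [527.  62.]
1 px [136.5 196.8] n 3350 xy [607.  297.7] yaw 92.0 size [322.3  82.1]
15 px [202.7 246.8] n 132 xy [478.8 132.7] yaw 105.8 size [60.7 13.7]
18 px [ 95.  261.7] n 84 xy [448.4 397. ] yaw 16.1 size [66.3  7.7]
(np.float64(235.77100740401025), np.float64(164.37361321764044)) (np.float64(115.23500403202416), np.float64(238.53623420532628))
```

View pics/side1.png

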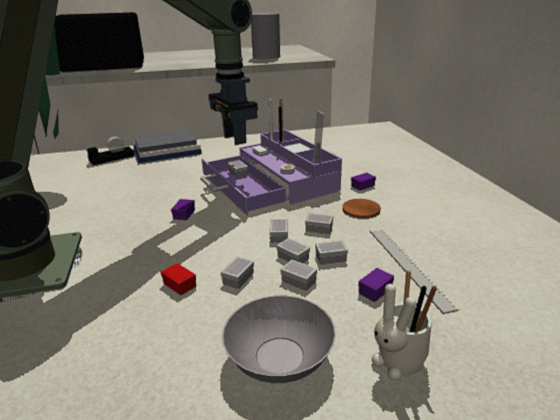

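The side view shows tin F lying in the drawer at about (237,167), as projected. Next is tin G.

>>> {"method": "move_arm", "body": {"plan": [{"tx": -0.22, "ty": -4.1, "tz": 0, "wx": 0, "wy": 0, "wz": 0.0758}, {"tx": -0.22, "ty": -4.1, "tz": 0, "wx": 0, "wy": 0, "wz": 0.0758}, {"tx": -0.22, "ty": -4.1, "tz": 0, "wx": 0, "wy": 0, "wz": 0.0758}, {"tx": -0.22, "ty": -4.1, "tz": 0, "wx": 0, "wy": 0, "wz": 0.0758}, {"tx": -0.22, "ty": -4.1, "tz": 0, "wx": 0, "wy": 0, "wz": 0.0758}, {"tx": -0.22, "ty": -4.1, "tz": 0, "wx": 0, "wy": 0, "wz": 0.0758}, {"tx": -0.22, "ty": -4.1, "tz": 0, "wx": 0, "wy": 0, "wz": 0.0758}, {"tx": -0.22, "ty": -4.1, "tz": 0, "wx": 0, "wy": 0, "wz": 0.0758}, {"tx": -0.22, "ty": -4.1, "tz": 0, "wx": 0, "wy": 0, "wz": 0.0758}, {"tx": -0.22, "ty": -4.1, "tz": 0, "wx": 0, "wy": 0, "wz": 0.0758}, {"tx": -0.22, "ty": -4.1, "tz": 0, "wx": 0, "wy": 0, "wz": 0.0758}, {"tx": -0.22, "ty": -4.1, "tz": 0, "wx": 0, "wy": 0, "wz": 0.0758}], "gripper": 7.8}}

```text
time_s: 11.3
ee_pos: [450.7, -129.9, 110.2]
ee_rot: [-179.9, -0.1, 142.3]
force: [0.4, -0.2, -0.1]
gripper_width: 78.1
gripper_force: 0.0
```

>>> {"method": "move_arm", "body": {"plan": [{"tx": -0.22, "ty": -4.1, "tz": 0, "wx": 0, "wy": 0, "wz": 0.0758}, {"tx": 0, "ty": 0, "tz": 0, "wx": 0, "wy": 0, "wz": 0}, {"tx": 0, "ty": 0, "tz": 0, "wx": 0, "wy": 0, "wz": 0}, {"tx": 0, "ty": 0, "tz": 0, "wx": 0, "wy": 0, "wz": 0}, {"tx": 0, "ty": 0, "tz": 0, "wx": 0, "wy": 0, "wz": 0}, {"tx": 0, "ty": 0, "tz": 0, "wx": 0, "wy": 0, "wz": 0}]}}

```text
time_s: 11.8
ee_pos: [429.7, -161.1, 111.4]
ee_rot: [-180.0, -0.0, 138.3]
force: [0.0, 0.4, 0.1]
gripper_width: 78.0
gripper_force: 0.0
```

```bash
python3 - <<'E'
from h import *
arc([(429.6,-162,110,138.2)]); tins(grab_frame('top'))
E
```

```text
t 11.8 at [ 429.7 -161.1  111.4] [-180.    -0.   138.3] w 78.0 F [0.   0.4  0.11] gf 0.0
  1 x t [-0.05 -0.07  0.14] wz 0.0019 via [ 430. -162.]
4 px [263.1 180.6] n 213 xy [641.3 -19.2] yaw 152.1 size [47.9 28.2]
7 px [312.5 185. ] n 225 xy [ 627.5 -143.4] yaw 176.0 size [48.1 29.7]
12 px [304.2 215.1] n 221 xy [ 552.  -120.4] yaw 123.1 size [47.6 28.7]
13 px [336.9 218.5] n 226 xy [ 541.8 -201.9] yaw 131.7 size [49.1 28.7]
14 px [266.4 219. ] n 223 xy [544.4 -25.9] yaw 75.3 size [47.8 28.8]
```

Well aligned. I'll descend, grip, lift, and settle for the weighing.

>>> {"method": "move_arm", "body": {"plan": [{"tx": -0.05, "ty": -0.07, "tz": 2.5, "wx": 0, "wy": 0, "wz": 0}, {"tx": 0, "ty": 0, "tz": 3.0, "wx": 0, "wy": 0, "wz": 0}, {"tx": 0, "ty": 0, "tz": 3.0, "wx": 0, "wy": 0, "wz": 0}, {"tx": 0, "ty": 0, "tz": 1.5, "wx": 0, "wy": 0, "wz": 0}, {"tx": 0, "ty": 0, "tz": 0.6, "wx": 0, "wy": 0, "wz": 0}, {"tx": 0, "ty": 0, "tz": 0, "wx": 0, "wy": 0, "wz": 0}]}}

```text
time_s: 12.35
ee_pos: [428.6, -162.1, 4.6]
ee_rot: [-179.9, -0.2, 138.3]
force: [0.6, 0.6, -0.1]
gripper_width: 77.9
gripper_force: 0.0
```

>>> {"method": "move_arm", "body": {"plan": [{"tx": 0, "ty": 0, "tz": 0, "wx": 0, "wy": 0, "wz": 0}, {"tx": 0, "ty": 0, "tz": 0, "wx": 0, "wy": 0, "wz": 0}, {"tx": 0, "ty": 0, "tz": 0, "wx": 0, "wy": 0, "wz": 0}, {"tx": 0, "ty": 0, "tz": 0, "wx": 0, "wy": 0, "wz": 0}, {"tx": 0, "ty": 0, "tz": 0, "wx": 0, "wy": 0, "wz": 0}, {"tx": 0, "ty": 0, "tz": -2, "wx": 0, "wy": 0, "wz": 0}, {"tx": 0, "ty": 0, "tz": -3, "wx": 0, "wy": 0, "wz": 0}, {"tx": 0, "ty": 0, "tz": -3, "wx": 0, "wy": 0, "wz": 0}, {"tx": 0, "ty": 0, "tz": -2, "wx": 0, "wy": 0, "wz": 0}, {"tx": 0, "ty": 0, "tz": -0.5, "wx": 0, "wy": 0, "wz": 0}], "gripper": 5.4}}

```text
time_s: 13.18
ee_pos: [430.9, -163.9, 113.9]
ee_rot: [179.9, 0.4, 138.1]
force: [0.1, -1.0, -4.0]
gripper_width: 59.9
gripper_force: 35.0
```

>>> {"method": "move_arm", "body": {"plan": [{"tx": 0, "ty": 0, "tz": 0, "wx": 0, "wy": 0, "wz": 0}, {"tx": 0, "ty": 0, "tz": 0, "wx": 0, "wy": 0, "wz": 0}, {"tx": 0, "ty": 0, "tz": 0, "wx": 0, "wy": 0, "wz": 0}, {"tx": 0, "ty": 0, "tz": 0, "wx": 0, "wy": 0, "wz": 0}, {"tx": 0, "ty": 0, "tz": 0, "wx": 0, "wy": 0, "wz": 0}, {"tx": 0, "ty": 0, "tz": 0, "wx": 0, "wy": 0, "wz": 0}, {"tx": 0, "ty": 0, "tz": 0, "wx": 0, "wy": 0, "wz": 0}]}}

```text
time_s: 13.77
ee_pos: [428.8, -163.1, 110.2]
ee_rot: [-180.0, -0.1, 138.2]
force: [0.4, -2.0, -3.0]
gripper_width: 59.8
gripper_force: 3.5
```

>>> {"method": "move_arm", "body": {"plan": [{"tx": 0, "ty": 0, "tz": 0, "wx": 0, "wy": 0, "wz": 0}]}}

```text
time_s: 13.85
ee_pos: [429.0, -163.1, 110.5]
ee_rot: [-180.0, -0.0, 138.2]
force: [-0.7, -0.7, -3.4]
gripper_width: 59.9
gripper_force: 3.5
```

```bash
python3 - <<'E'
from h import *
for n,p,w in (('drawer',slot(24,0),194.6),('bowl',(461,-360),138)):
    print(n); arc([(*p,115,w)])
E
```

```text
drawer
t 13.85 at [ 429.  -163.1  110.5] [-180.    -0.   138.2] w 59.9 F [-0.72 -0.75 -3.35] gf 3.5
  11 x t [ 0.23  4.09 -0.04] wz -0.0896 via [535.  56.]
bowl
t 13.85 at [ 429.  -163.1  110.5] [-180.    -0.   138.2] w 59.9 F [-0.72 -0.75 -3.35] gf 3.5
  5 x t [-3.11 -2.5  -0.09] wz 0.0006 via [ 448. -281.]
```

G is full at about 3.3 N, but the grip has slackened to 3.5 N. I'll hold still and command the grip again.

>>> {"method": "move_arm", "body": {"plan": [{"tx": 0, "ty": 0, "tz": 0, "wx": 0, "wy": 0, "wz": 0}, {"tx": 0, "ty": 0, "tz": 0, "wx": 0, "wy": 0, "wz": 0}, {"tx": 0, "ty": 0, "tz": 0, "wx": 0, "wy": 0, "wz": 0}], "gripper": 5.0, "force": 45}}

```text
time_s: 14.1
ee_pos: [429.1, -163.2, 110.8]
ee_rot: [180.0, 0.0, 138.2]
force: [0.5, 0.3, -3.1]
gripper_width: 59.6
gripper_force: 45.0
```

>>> {"method": "move_arm", "body": {"plan": [{"tx": 0, "ty": 0, "tz": 0, "wx": 0, "wy": 0, "wz": 0}, {"tx": 0, "ty": 0, "tz": 0, "wx": 0, "wy": 0, "wz": 0}, {"tx": 0, "ty": 0, "tz": 0, "wx": 0, "wy": 0, "wz": 0}]}}

```text
time_s: 14.35
ee_pos: [429.1, -163.2, 110.8]
ee_rot: [-180.0, 0.0, 138.2]
force: [1.0, -0.8, -3.1]
gripper_width: 59.9
gripper_force: 45.0
```

```bash
python3 - <<'E'
from h import *
g=grab_frame('side'); s=env.state(); print(s['gripper_force'],s['gripper_width'],s['force'])
u,v=proj(g,[429,-163,100]); print(u,v)
a=g['color'][int(v)-60:int(v)+70,int(u)-80:int(u)+80]; cv2.imwrite('pics/g.png',cv2.resize(a[...,::-1],None,fx=4,fy=4,interpolation=cv2.INTER_CUBIC))
E
```

```text
44.998961091041565 59.73327191394123 [ 0.19952983  0.20879756 -3.57238797]
233.21479055001478 234.733491347289
```

View pics/g.png

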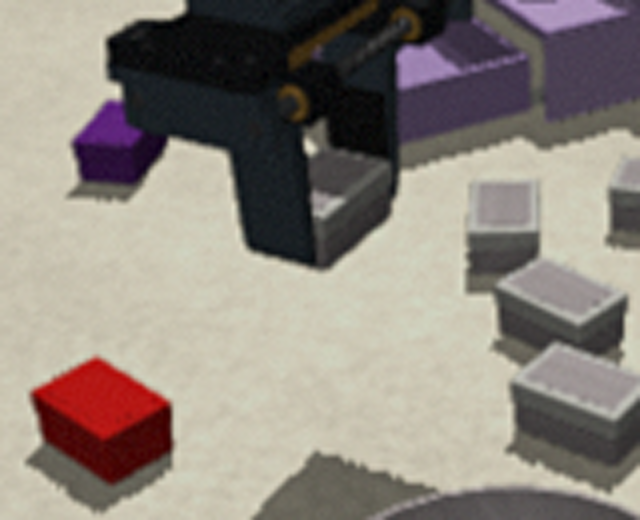

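The tin is still held level, with its bottom near the fingertips. I'll carry it to the drawer's centre rear slot.

>>> {"method": "move_arm", "body": {"plan": [{"tx": 0.23, "ty": 4.09, "tz": 0, "wx": 0, "wy": 0, "wz": -0.0896}, {"tx": 0.23, "ty": 4.09, "tz": 0, "wx": 0, "wy": 0, "wz": -0.0896}, {"tx": 0.23, "ty": 4.09, "tz": 0, "wx": 0, "wy": 0, "wz": -0.0896}, {"tx": 0.23, "ty": 4.09, "tz": 0, "wx": 0, "wy": 0, "wz": -0.0896}, {"tx": 0.23, "ty": 4.09, "tz": 0, "wx": 0, "wy": 0, "wz": -0.0896}, {"tx": 0.23, "ty": 4.09, "tz": 0, "wx": 0, "wy": 0, "wz": -0.0896}, {"tx": 0.23, "ty": 4.09, "tz": 0, "wx": 0, "wy": 0, "wz": -0.0896}, {"tx": 0.23, "ty": 4.09, "tz": 0, "wx": 0, "wy": 0, "wz": -0.0896}, {"tx": 0.23, "ty": 4.09, "tz": 0, "wx": 0, "wy": 0, "wz": -0.0896}, {"tx": 0.23, "ty": 4.09, "tz": 0, "wx": 0, "wy": 0, "wz": -0.0896}, {"tx": 0.23, "ty": 4.09, "tz": 0, "wx": 0, "wy": 0, "wz": -0.0896}, {"tx": 0, "ty": 0, "tz": 0, "wx": 0, "wy": 0, "wz": 0}]}}

```text
time_s: 15.4
ee_pos: [524.6, 265.8, 110.5]
ee_rot: [179.8, 0.1, -164.9]
force: [-0.3, -0.4, -3.8]
gripper_width: 59.9
gripper_force: 45.0
```

>>> {"method": "move_arm", "body": {"plan": [{"tx": 0, "ty": 0, "tz": 0, "wx": 0, "wy": 0, "wz": 0}, {"tx": 0, "ty": 0, "tz": 0, "wx": 0, "wy": 0, "wz": 0}, {"tx": 0, "ty": 0, "tz": 0, "wx": 0, "wy": 0, "wz": 0}, {"tx": 0, "ty": 0, "tz": 0, "wx": 0, "wy": 0, "wz": 0}]}}

```text
time_s: 15.73
ee_pos: [526.3, 257.1, 110.7]
ee_rot: [-180.0, -0.0, -165.5]
force: [-0.8, -0.3, -3.3]
gripper_width: 59.9
gripper_force: 45.0
```

```bash
python3 - <<'E'
from h import *
p=slot(24,0); arc([(*p,60,194.6),(*p,20,194.6),(*p,110,194.6),(542,-202,110,221.9)])
E
```

```text
t 15.73 at [526.3 257.1 110.7] [-180.    -0.  -165.5] w 59.9 F [-0.83 -0.3  -3.26] gf 45.0
  2 x t [0.   0.09 2.54] wz -0.0008 via [526. 259.]
  1 x t [-0.  0.  4.] wz -0.0000 via [526. 259.]
  3 x t [-0.  0. -3.] wz -0.0000 via [526. 259.]
  12 x t [ 1.65 -3.51 -0.  ] wz -0.0397 via [508. -11.]
```

>>> {"method": "move_arm", "body": {"plan": [{"tx": 0, "ty": 0.09, "tz": 3.0, "wx": 0, "wy": 0, "wz": 0}, {"tx": 0, "ty": 0, "tz": 3.0, "wx": 0, "wy": 0, "wz": 0}, {"tx": 0, "ty": 0, "tz": 2.0, "wx": 0, "wy": 0, "wz": 0}, {"tx": 0, "ty": 0, "tz": 0.7, "wx": 0, "wy": 0, "wz": 0}, {"tx": 0, "ty": 0, "tz": 0.3, "wx": 0, "wy": 0, "wz": 0}, {"tx": 0, "ty": 0, "tz": 0, "wx": 0, "wy": 0, "wz": 0}, {"tx": 0, "ty": 0, "tz": 0, "wx": 0, "wy": 0, "wz": 0}]}}

```text
time_s: 16.32
ee_pos: [527.1, 259.5, 22.0]
ee_rot: [180.0, 0.2, -165.4]
force: [0.3, -0.8, -2.6]
gripper_width: 59.7
gripper_force: 45.0
```

>>> {"method": "move_arm", "body": {"plan": [{"tx": 0, "ty": 0, "tz": 0, "wx": 0, "wy": 0, "wz": 0}, {"tx": 0, "ty": 0, "tz": 0, "wx": 0, "wy": 0, "wz": 0}, {"tx": 0, "ty": 0, "tz": 0, "wx": 0, "wy": 0, "wz": 0}, {"tx": 0, "ty": 0, "tz": -2, "wx": 0, "wy": 0, "wz": 0}, {"tx": 0, "ty": 0, "tz": -3, "wx": 0, "wy": 0, "wz": 0}, {"tx": 0, "ty": 0, "tz": -3, "wx": 0, "wy": 0, "wz": 0}, {"tx": 0, "ty": 0, "tz": -1, "wx": 0, "wy": 0, "wz": 0}, {"tx": 0, "ty": 0, "tz": 0, "wx": 0, "wy": 0, "wz": 0}], "gripper": 6.6}}

```text
time_s: 16.98
ee_pos: [527.9, 260.5, 114.4]
ee_rot: [179.9, 0.5, -165.4]
force: [0.5, -0.2, -1.1]
gripper_width: 65.7
gripper_force: 0.0
```

```bash
python3 - <<'E'
from h import *
arc([(542,-202,110,41.5)]); f=grab_frame('top'); tins(f)
arc([(526,0,110,100),(542,-202,110,41.5)])
E
```

```text
t 16.98 at [527.9 260.5 114.4] [ 179.9    0.5 -165.4] w 65.7 F [ 0.5  -0.17 -1.06] gf 0.0
  22 x t [-2.51 -1.44  0.02] wz 0.1215 via [717.   6.]
4 px [263.2 180.6] n 214 xy [641.5 -19.5] yaw 151.7 size [47.4 28.7]
7 px [312.6 185. ] n 223 xy [ 627.7 -143.6] yaw 177.2 size [47.8 29.9]
12 px [304.4 215.1] n 220 xy [ 552.  -120.8] yaw 126.3 size [48.2 28.4]
13 px [337.1 218.4] n 231 xy [ 542.  -202.4] yaw 130.7 size [48.7 29.4]
14 px [266.5 219. ] n 217 xy [544.2 -26.1] yaw 77.0 size [47.7 28. ]
t 17.03 at [526.5 259.8 112.1] [ 180.     0.2 -165.4] w 65.6 F [-0.7  -0.35 -0.29] gf 0.0
  14 x t [-1.02 -1.82  0.01] wz 0.1180 via [582. 109.]
  9 x t [-2.2   0.82 -0.  ] wz 0.1134 via [ 561. -111.]
```

>>> {"method": "move_arm", "body": {"plan": [{"tx": -1.02, "ty": -1.82, "tz": 0, "wx": 0, "wy": 0, "wz": 0.118}, {"tx": -1.02, "ty": -1.82, "tz": 0, "wx": 0, "wy": 0, "wz": 0.118}, {"tx": -1.02, "ty": -1.82, "tz": 0, "wx": 0, "wy": 0, "wz": 0.118}, {"tx": -1.02, "ty": -1.82, "tz": 0, "wx": 0, "wy": 0, "wz": 0.118}, {"tx": -1.02, "ty": -1.82, "tz": 0, "wx": 0, "wy": 0, "wz": 0.118}, {"tx": -1.02, "ty": -1.82, "tz": 0, "wx": 0, "wy": 0, "wz": 0.118}, {"tx": -1.02, "ty": -1.82, "tz": 0, "wx": 0, "wy": 0, "wz": 0.118}, {"tx": -1.02, "ty": -1.82, "tz": 0, "wx": 0, "wy": 0, "wz": 0.118}, {"tx": -1.02, "ty": -1.82, "tz": 0, "wx": 0, "wy": 0, "wz": 0.118}, {"tx": -1.02, "ty": -1.82, "tz": 0, "wx": 0, "wy": 0, "wz": 0.118}, {"tx": -1.02, "ty": -1.82, "tz": 0, "wx": 0, "wy": 0, "wz": 0.118}, {"tx": -1.02, "ty": -1.82, "tz": 0, "wx": 0, "wy": 0, "wz": 0.118}], "gripper": 7.6}}

```text
time_s: 18.03
ee_pos: [551.3, 29.8, 108.4]
ee_rot: [-179.8, -0.1, 113.2]
force: [1.0, -0.1, -0.2]
gripper_width: 76.2
gripper_force: 0.0
```

>>> {"method": "move_arm", "body": {"plan": [{"tx": -1.02, "ty": -1.82, "tz": 0, "wx": 0, "wy": 0, "wz": 0.118}, {"tx": -1.02, "ty": -1.82, "tz": 0, "wx": 0, "wy": 0, "wz": 0.118}, {"tx": -2.2, "ty": 0.82, "tz": 0, "wx": 0, "wy": 0, "wz": 0.1134}, {"tx": -2.2, "ty": 0.82, "tz": 0, "wx": 0, "wy": 0, "wz": 0.1134}, {"tx": -2.2, "ty": 0.82, "tz": 0, "wx": 0, "wy": 0, "wz": 0.1134}, {"tx": -2.2, "ty": 0.82, "tz": 0, "wx": 0, "wy": 0, "wz": 0.1134}, {"tx": -2.2, "ty": 0.82, "tz": 0, "wx": 0, "wy": 0, "wz": 0.1134}, {"tx": -2.2, "ty": 0.82, "tz": 0, "wx": 0, "wy": 0, "wz": 0.1134}, {"tx": -2.2, "ty": 0.82, "tz": 0, "wx": 0, "wy": 0, "wz": 0.1134}, {"tx": -2.2, "ty": 0.82, "tz": 0, "wx": 0, "wy": 0, "wz": 0.1134}, {"tx": -2.2, "ty": 0.82, "tz": 0, "wx": 0, "wy": 0, "wz": 0.1134}]}}

```text
time_s: 18.95
ee_pos: [540.2, -203.2, 108.4]
ee_rot: [-179.8, 0.1, 41.2]
force: [0.8, 0.2, -0.4]
gripper_width: 76.1
gripper_force: 0.0
```

>>> {"method": "move_arm", "body": {"plan": [{"tx": 0, "ty": 0, "tz": 0, "wx": 0, "wy": 0, "wz": 0}, {"tx": 0, "ty": 0, "tz": 0, "wx": 0, "wy": 0, "wz": 0}, {"tx": 0, "ty": 0, "tz": 0, "wx": 0, "wy": 0, "wz": 0}, {"tx": 0, "ty": 0, "tz": 0, "wx": 0, "wy": 0, "wz": 0}]}}

```text
time_s: 19.28
ee_pos: [541.1, -201.4, 109.9]
ee_rot: [-179.9, 0.0, 41.6]
force: [-0.1, -1.0, -0.9]
gripper_width: 76.0
gripper_force: 0.0
```

```bash
python3 - <<'E'
from h import *
arc([(542,-202,110,41.5),(542,-202,5,41.5)]); f=grab_frame('top'); tins(f)
E
```

```text
t 19.28 at [ 541.1 -201.4  109.9] [-179.9    0.    41.6] w 76.0 F [-0.1  -1.02 -0.86] gf 0.0
  1 x t [ 0.02  0.11 -0.01] wz 0.0019 via [ 542. -202.]
  3 x t [ 0.  -0.   3.5] wz -0.0000 via [ 542. -202.]
1 px [263.2 180.4] n 213 xy [642.  -19.4] yaw 150.9 size [47.6 28.7]
2 px [312.7 185.1] n 217 xy [ 627.4 -143.7] yaw 176.7 size [47.7 28.9]
3 px [304.5 215. ] n 222 xy [ 552.4 -121.2] yaw 125.4 size [48.  28.6]
4 px [266.6 219. ] n 223 xy [544.2 -26.3] yaw 75.3 size [48.2 28.5]
```

>>> {"method": "move_arm", "body": {"plan": [{"tx": 0.02, "ty": 0.1, "tz": 2.5, "wx": 0, "wy": 0, "wz": 0}, {"tx": 0, "ty": 0, "tz": 3.0, "wx": 0, "wy": 0, "wz": 0}, {"tx": 0, "ty": 0, "tz": 3.0, "wx": 0, "wy": 0, "wz": 0}, {"tx": 0, "ty": 0, "tz": 1.5, "wx": 0, "wy": 0, "wz": 0}, {"tx": 0, "ty": 0, "tz": 0.5, "wx": 0, "wy": 0, "wz": 0}, {"tx": 0, "ty": 0, "tz": 0, "wx": 0, "wy": 0, "wz": 0}]}}

```text
time_s: 19.83
ee_pos: [541.5, -202.0, 4.5]
ee_rot: [-179.9, 0.1, 41.6]
force: [0.4, 0.3, 0.6]
gripper_width: 75.9
gripper_force: 0.0
```

>>> {"method": "move_arm", "body": {"plan": [{"tx": 0, "ty": 0, "tz": 0, "wx": 0, "wy": 0, "wz": 0}, {"tx": 0, "ty": 0, "tz": 0, "wx": 0, "wy": 0, "wz": 0}, {"tx": 0, "ty": 0, "tz": 0, "wx": 0, "wy": 0, "wz": 0}, {"tx": 0, "ty": 0, "tz": 0, "wx": 0, "wy": 0, "wz": 0}, {"tx": 0, "ty": 0, "tz": 0, "wx": 0, "wy": 0, "wz": 0}, {"tx": 0, "ty": 0, "tz": -2, "wx": 0, "wy": 0, "wz": 0}, {"tx": 0, "ty": 0, "tz": -3, "wx": 0, "wy": 0, "wz": 0}, {"tx": 0, "ty": 0, "tz": -3, "wx": 0, "wy": 0, "wz": 0}, {"tx": 0, "ty": 0, "tz": -2, "wx": 0, "wy": 0, "wz": 0}, {"tx": 0, "ty": 0, "tz": -0.5, "wx": 0, "wy": 0, "wz": 0}], "gripper": 5.4}}

```text
time_s: 20.67
ee_pos: [544.1, -204.0, 114.8]
ee_rot: [179.6, -0.2, 41.5]
force: [-0.1, -0.9, -1.1]
gripper_width: 60.0
gripper_force: 45.0
```

>>> {"method": "move_arm", "body": {"plan": [{"tx": 0, "ty": 0, "tz": 0, "wx": 0, "wy": 0, "wz": 0}, {"tx": 0, "ty": 0, "tz": 0, "wx": 0, "wy": 0, "wz": 0}, {"tx": 0, "ty": 0, "tz": 0, "wx": 0, "wy": 0, "wz": 0}, {"tx": 0, "ty": 0, "tz": 0, "wx": 0, "wy": 0, "wz": 0}, {"tx": 0, "ty": 0, "tz": 0, "wx": 0, "wy": 0, "wz": 0}, {"tx": 0, "ty": 0, "tz": 0, "wx": 0, "wy": 0, "wz": 0}, {"tx": 0, "ty": 0, "tz": 0, "wx": 0, "wy": 0, "wz": 0}]}}

```text
time_s: 21.25
ee_pos: [541.9, -203.0, 110.1]
ee_rot: [-179.9, 0.0, 41.5]
force: [-0.1, 0.5, -0.6]
gripper_width: 59.4
gripper_force: 45.0
```

>>> {"method": "move_arm", "body": {"plan": [{"tx": 0, "ty": 0, "tz": 0, "wx": 0, "wy": 0, "wz": 0}]}}

```text
time_s: 21.33
ee_pos: [542.0, -203.0, 110.4]
ee_rot: [-180.0, 0.0, 41.5]
force: [-0.2, -0.6, -0.4]
gripper_width: 59.8
gripper_force: 45.0
```

```bash
python3 - <<'E'
from h import *
for n,p,w in (('drawer',slot(24,-86),14.6),('bowl',(461,-383),41.5)):
    print(n); arc([(*p,115,w)])
E
```

```text
drawer
t 21.33 at [ 542.  -203.   110.4] [-180.     0.    41.5] w 59.8 F [-0.2  -0.59 -0.41] gf 45.0
  10 x t [ 1.92 -3.3  -0.05] wz 0.0470 via [524.  25.]
bowl
t 21.33 at [ 542.  -203.   110.4] [-180.     0.    41.5] w 59.8 F [-0.2  -0.59 -0.41] gf 45.0
  5 x t [-3.6   1.62 -0.09] wz 0.0000 via [ 493. -311.]
```

D is empty at about 0.4 N, so it goes to the bowl, offset to one side.

```bash
python3 - <<'E'
from h import *
arc([(445,-397,100,41.5),(445,-397,36,41.5),(445,-397,115,41.5),(552.2,-121,110,35)])
E
```

```text
t 21.33 at [ 542.  -203.   110.4] [-180.     0.    41.5] w 59.8 F [-0.2  -0.59 -0.41] gf 45.0
  6 x t [-3.35  1.35  0.17] wz 0.0000 via [ 477. -332.]
  2 x t [ 0.  -0.   3.2] wz -0.0000 via [ 445. -397.]
  2 x t [ 0.   -0.   -3.95] wz -0.0000 via [ 445. -397.]
  8 x t [ 3.2  -1.86  0.06] wz 0.0142 via [ 508. -223.]
```

>>> {"method": "move_arm", "body": {"plan": [{"tx": -3.35, "ty": 1.35, "tz": 0.17, "wx": 0, "wy": 0, "wz": 0}, {"tx": -3.35, "ty": 1.35, "tz": 0.17, "wx": 0, "wy": 0, "wz": 0}, {"tx": -3.35, "ty": 1.35, "tz": 0.17, "wx": 0, "wy": 0, "wz": 0}, {"tx": -3.35, "ty": 1.35, "tz": 0.17, "wx": 0, "wy": 0, "wz": 0}, {"tx": -3.35, "ty": 1.35, "tz": 0.17, "wx": 0, "wy": 0, "wz": 0}, {"tx": -3.35, "ty": 1.35, "tz": 0.17, "wx": 0, "wy": 0, "wz": 0}, {"tx": 0, "ty": 0, "tz": 0, "wx": 0, "wy": 0, "wz": 0}, {"tx": 0, "ty": 0, "tz": 0, "wx": 0, "wy": 0, "wz": 0}, {"tx": 0, "ty": 0, "tz": 0, "wx": 0, "wy": 0, "wz": 0}]}}

```text
time_s: 22.08
ee_pos: [445.1, -396.6, 100.4]
ee_rot: [-180.0, -0.0, 41.5]
force: [0.3, 0.9, -0.4]
gripper_width: 59.7
gripper_force: 45.0
```

>>> {"method": "move_arm", "body": {"plan": [{"tx": 0, "ty": 0, "tz": 2, "wx": 0, "wy": 0, "wz": 0}, {"tx": 0, "ty": 0, "tz": 2, "wx": 0, "wy": 0, "wz": 0}, {"tx": 0, "ty": 0, "tz": 1.5, "wx": 0, "wy": 0, "wz": 0}, {"tx": 0, "ty": 0, "tz": 0.9, "wx": 0, "wy": 0, "wz": 0}, {"tx": 0, "ty": 0, "tz": 0, "wx": 0, "wy": 0, "wz": 0}, {"tx": 0, "ty": 0, "tz": 0, "wx": 0, "wy": 0, "wz": 0}]}}

```text
time_s: 22.58
ee_pos: [445.8, -396.2, 36.6]
ee_rot: [-180.0, -0.0, 41.6]
force: [0.3, -0.1, -0.6]
gripper_width: 59.6
gripper_force: 45.0
```

>>> {"method": "move_arm", "body": {"plan": [{"tx": 0, "ty": 0, "tz": 0, "wx": 0, "wy": 0, "wz": 0}, {"tx": 0, "ty": 0, "tz": 0, "wx": 0, "wy": 0, "wz": 0}, {"tx": 0, "ty": 0, "tz": 0, "wx": 0, "wy": 0, "wz": 0}, {"tx": 0, "ty": 0, "tz": -2.5, "wx": 0, "wy": 0, "wz": 0}, {"tx": 0, "ty": 0, "tz": -3, "wx": 0, "wy": 0, "wz": 0}, {"tx": 0, "ty": 0, "tz": -2, "wx": 0, "wy": 0, "wz": 0}, {"tx": 0, "ty": 0, "tz": 0, "wx": 0, "wy": 0, "wz": 0}, {"tx": 0, "ty": 0, "tz": 0, "wx": 0, "wy": 0, "wz": 0}], "gripper": 7.0}}

```text
time_s: 23.25
ee_pos: [445.8, -397.6, 113.3]
ee_rot: [179.8, -0.0, 41.5]
force: [-0.0, 0.1, -1.4]
gripper_width: 70.2
gripper_force: 0.0
```

```bash
python3 - <<'E'
from h import *
arc([(552.2,-121,110,34.8)]); save(grab_frame('side'),'side2'); tins(grab_frame('top'))
E
```

```text
t 23.25 at [ 445.8 -397.6  113.3] [179.8  -0.   41.5] w 70.2 F [-0.05  0.08 -1.39] gf 0.0
  8 x t [ 3.2  -1.88  0.04] wz 0.0146 via [ 509. -223.]
5 px [263.3 180.3] n 215 xy [642.1 -19.8] yaw 148.6 size [47.6 28.8]
9 px [312.7 185. ] n 222 xy [ 627.7 -143.7] yaw 173.4 size [47.2 29.6]
15 px [304.3 215.1] n 221 xy [ 552.  -120.7] yaw 125.4 size [48.1 28.5]
16 px [266.4 218.9] n 229 xy [544.5 -25.8] yaw 76.3 size [48.6 29.3]
```

View pics/side2.png

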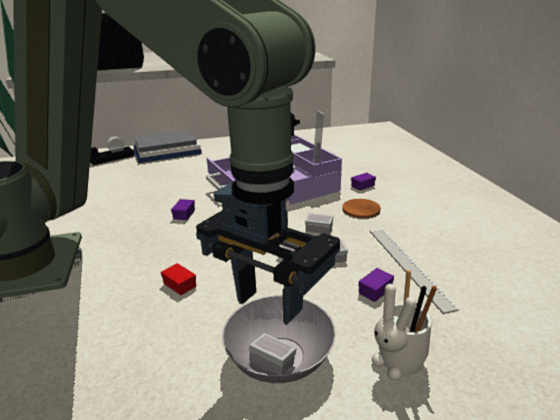

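Tin D lies in the bowl at (272,352), clear of the gripper. Now tin C.

>>> {"method": "move_arm", "body": {"plan": [{"tx": 3.2, "ty": -1.88, "tz": 0, "wx": 0, "wy": 0, "wz": 0.0146}, {"tx": 3.2, "ty": -1.88, "tz": 0, "wx": 0, "wy": 0, "wz": 0.0146}, {"tx": 3.2, "ty": -1.88, "tz": 0, "wx": 0, "wy": 0, "wz": 0.0146}, {"tx": 3.2, "ty": -1.88, "tz": 0, "wx": 0, "wy": 0, "wz": 0.0146}, {"tx": 3.2, "ty": -1.88, "tz": 0, "wx": 0, "wy": 0, "wz": 0.0146}, {"tx": 3.2, "ty": -1.88, "tz": 0, "wx": 0, "wy": 0, "wz": 0.0146}, {"tx": 3.2, "ty": -1.88, "tz": 0, "wx": 0, "wy": 0, "wz": 0.0146}, {"tx": 3.2, "ty": -1.88, "tz": 0, "wx": 0, "wy": 0, "wz": 0.0146}, {"tx": 0, "ty": 0, "tz": 0, "wx": 0, "wy": 0, "wz": 0}, {"tx": 0, "ty": 0, "tz": 0, "wx": 0, "wy": 0, "wz": 0}, {"tx": 0, "ty": 0, "tz": 0, "wx": 0, "wy": 0, "wz": 0}, {"tx": 0, "ty": 0, "tz": 0, "wx": 0, "wy": 0, "wz": 0}], "gripper": 7.6}}

```text
time_s: 24.35
ee_pos: [550.6, -120.8, 110.8]
ee_rot: [-179.9, 0.1, 34.8]
force: [-0.1, -0.1, 0.5]
gripper_width: 76.0
gripper_force: 0.0
```

```bash
python3 - <<'E'
from h import *
arc([(552.2,-121,5,35)]); tins(grab_frame('top'))
E
```

```text
t 24.35 at [ 550.6 -120.8  110.8] [-1.799e+02  1.000e-01  3.480e+01] w 76.0 F [-0.11 -0.14  0.51] gf 0.0
  3 x t [0.04 0.04 3.53] wz -0.0014 via [ 552. -121.]
2 px [263.1 180.6] n 214 xy [641.4 -19.2] yaw 152.3 size [48.1 28.2]
4 px [260.8 217.5] n 85 xy [548.3 -12. ] yaw 168.4 size [30. 20.]
```

>>> {"method": "move_arm", "body": {"plan": [{"tx": 0.1, "ty": 0.1, "tz": 2.5, "wx": 0, "wy": 0, "wz": 0}, {"tx": 0, "ty": 0, "tz": 3.0, "wx": 0, "wy": 0, "wz": 0}, {"tx": 0, "ty": 0, "tz": 3.0, "wx": 0, "wy": 0, "wz": 0}, {"tx": 0, "ty": 0, "tz": 1.5, "wx": 0, "wy": 0, "wz": 0}, {"tx": 0, "ty": 0, "tz": 0.6, "wx": 0, "wy": 0, "wz": 0}, {"tx": 0, "ty": 0, "tz": 0, "wx": 0, "wy": 0, "wz": 0}]}}

```text
time_s: 24.9
ee_pos: [551.6, -120.9, 4.1]
ee_rot: [-179.9, 0.1, 34.7]
force: [0.1, -0.1, 0.6]
gripper_width: 76.2
gripper_force: 0.0
```

>>> {"method": "move_arm", "body": {"plan": [{"tx": 0, "ty": 0, "tz": 0, "wx": 0, "wy": 0, "wz": 0}, {"tx": 0, "ty": 0, "tz": 0, "wx": 0, "wy": 0, "wz": 0}, {"tx": 0, "ty": 0, "tz": 0, "wx": 0, "wy": 0, "wz": 0}, {"tx": 0, "ty": 0, "tz": 0, "wx": 0, "wy": 0, "wz": 0}, {"tx": 0, "ty": 0, "tz": 0, "wx": 0, "wy": 0, "wz": 0}, {"tx": 0, "ty": 0, "tz": -2, "wx": 0, "wy": 0, "wz": 0}, {"tx": 0, "ty": 0, "tz": -3, "wx": 0, "wy": 0, "wz": 0}, {"tx": 0, "ty": 0, "tz": -3, "wx": 0, "wy": 0, "wz": 0}, {"tx": 0, "ty": 0, "tz": -2, "wx": 0, "wy": 0, "wz": 0}, {"tx": 0, "ty": 0, "tz": -0.5, "wx": 0, "wy": 0, "wz": 0}], "gripper": 5.4}}

```text
time_s: 25.73
ee_pos: [555.1, -120.5, 114.5]
ee_rot: [179.7, -0.3, 34.8]
force: [0.6, 0.2, -0.3]
gripper_width: 59.3
gripper_force: 44.9
```

>>> {"method": "move_arm", "body": {"plan": [{"tx": 0, "ty": 0, "tz": 0, "wx": 0, "wy": 0, "wz": 0}, {"tx": 0, "ty": 0, "tz": 0, "wx": 0, "wy": 0, "wz": 0}, {"tx": 0, "ty": 0, "tz": 0, "wx": 0, "wy": 0, "wz": 0}, {"tx": 0, "ty": 0, "tz": 0, "wx": 0, "wy": 0, "wz": 0}, {"tx": 0, "ty": 0, "tz": 0, "wx": 0, "wy": 0, "wz": 0}, {"tx": 0, "ty": 0, "tz": 0, "wx": 0, "wy": 0, "wz": 0}, {"tx": 0, "ty": 0, "tz": 0, "wx": 0, "wy": 0, "wz": 0}]}}

```text
time_s: 26.32
ee_pos: [552.7, -120.1, 109.9]
ee_rot: [-180.0, 0.0, 34.8]
force: [0.7, -0.6, -0.8]
gripper_width: 59.7
gripper_force: 44.9
```

>>> {"method": "move_arm", "body": {"plan": [{"tx": 0, "ty": 0, "tz": 0, "wx": 0, "wy": 0, "wz": 0}]}}

```text
time_s: 26.4
ee_pos: [552.8, -120.1, 110.2]
ee_rot: [-180.0, 0.0, 34.8]
force: [0.9, -0.5, 1.0]
gripper_width: 59.8
gripper_force: 44.9
```

```bash
python3 - <<'E'
from h import *
for n,p,w in (('drawer',slot(24,-86),14.6),('bowl',(477,-369),41.5)):
    print(n); arc([(*p,110,w)])
E
```

```text
drawer
t 26.4 at [ 552.8 -120.1  110.2] [-180.     0.    34.8] w 59.8 F [ 0.88 -0.55  1.  ] gf 44.9
  8 x t [ 1.57 -3.37  0.  ] wz 0.0441 via [537.  65.]
bowl
t 26.4 at [ 552.8 -120.1  110.2] [-180.     0.    34.8] w 59.8 F [ 0.88 -0.55  1.  ] gf 44.9
  7 x t [-3.03  2.15  0.  ] wz -0.0167 via [ 506. -261.]
```

C is empty. Before dropping it I'll check where D sits.

```bash
python3 - <<'E'
from h import *
g=grab_frame('side'); f=grab_frame('top')
for z in (33,45): print(z,hit(g,273,347,z).round(1))
a=f['color'][200:300,365:465]; a=cv2.resize(a[...,::-1],None,fx=4,fy=4,interpolation=cv2.INTER_CUBIC)
b=g['color'][290:390,210:350]; b=cv2.resize(b[...,::-1],(560,400),interpolation=cv2.INTER_CUBIC)[:,160:]
o=np.hstack([a,b]).astype(float)[:,:800]; cv2.imwrite('pics/bowl1.png',np.clip(o*1.6,0,255).astype(np.uint8))
E
```

```text
33 [ 451.1 -393.6   33. ]
45 [ 448.9 -405.5   45. ]
```

View pics/bowl1.png

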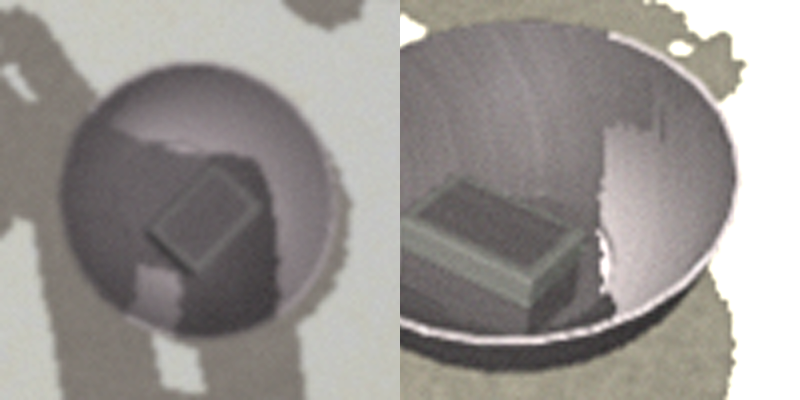

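D lies near the bowl's centre, at about (452,-392), aligned as released. C goes on its free side.

```bash
python3 - <<'E'
from h import *
arc([(484,-364,110,41.5),(484,-364,46,41.5)])
E
```

```text
t 26.5 at [ 552.9 -120.1  110.4] [-180.     0.    34.8] w 59.9 F [ 0.74  0.5  -1.22] gf 44.9
  7 x t [-2.91  2.16  0.01] wz -0.0167 via [ 510. -259.]
  2 x t [ 0.  -0.   3.2] wz -0.0000 via [ 484. -364.]
```

>>> {"method": "move_arm", "body": {"plan": [{"tx": -2.91, "ty": 2.16, "tz": 0, "wx": 0, "wy": 0, "wz": -0.0167}, {"tx": -2.91, "ty": 2.16, "tz": 0, "wx": 0, "wy": 0, "wz": -0.0167}, {"tx": -2.91, "ty": 2.16, "tz": 0, "wx": 0, "wy": 0, "wz": -0.0167}, {"tx": -2.91, "ty": 2.16, "tz": 0, "wx": 0, "wy": 0, "wz": -0.0167}, {"tx": -2.91, "ty": 2.16, "tz": 0, "wx": 0, "wy": 0, "wz": -0.0167}, {"tx": -2.91, "ty": 2.16, "tz": 0, "wx": 0, "wy": 0, "wz": -0.0167}, {"tx": -2.91, "ty": 2.16, "tz": 0, "wx": 0, "wy": 0, "wz": -0.0167}, {"tx": 0, "ty": 0, "tz": 0, "wx": 0, "wy": 0, "wz": 0}, {"tx": 0, "ty": 0, "tz": 0, "wx": 0, "wy": 0, "wz": 0}, {"tx": 0, "ty": 0, "tz": 0, "wx": 0, "wy": 0, "wz": 0}]}}

```text
time_s: 27.33
ee_pos: [483.9, -363.7, 110.3]
ee_rot: [-179.9, -0.0, 41.5]
force: [0.1, 1.2, -0.9]
gripper_width: 59.9
gripper_force: 44.9
```

>>> {"method": "move_arm", "body": {"plan": [{"tx": 0, "ty": 0, "tz": 2, "wx": 0, "wy": 0, "wz": 0}, {"tx": 0, "ty": 0, "tz": 2, "wx": 0, "wy": 0, "wz": 0}, {"tx": 0, "ty": 0, "tz": 1.5, "wx": 0, "wy": 0, "wz": 0}, {"tx": 0, "ty": 0, "tz": 0.9, "wx": 0, "wy": 0, "wz": 0}, {"tx": 0, "ty": 0, "tz": 0, "wx": 0, "wy": 0, "wz": 0}, {"tx": 0, "ty": 0, "tz": 0, "wx": 0, "wy": 0, "wz": 0}]}}

```text
time_s: 27.83
ee_pos: [484.6, -363.3, 46.7]
ee_rot: [-180.0, 0.0, 41.6]
force: [0.1, -1.2, 0.2]
gripper_width: 59.8
gripper_force: 44.9
```

>>> {"method": "move_arm", "body": {"plan": [{"tx": 0, "ty": 0, "tz": 0, "wx": 0, "wy": 0, "wz": 0}, {"tx": 0, "ty": 0, "tz": 0, "wx": 0, "wy": 0, "wz": 0}, {"tx": 0, "ty": 0, "tz": 0, "wx": 0, "wy": 0, "wz": 0}, {"tx": 0, "ty": 0, "tz": -2.5, "wx": 0, "wy": 0, "wz": 0}, {"tx": 0, "ty": 0, "tz": -3, "wx": 0, "wy": 0, "wz": 0}, {"tx": 0, "ty": 0, "tz": -2, "wx": 0, "wy": 0, "wz": 0}, {"tx": 0, "ty": 0, "tz": 0, "wx": 0, "wy": 0, "wz": 0}, {"tx": 0, "ty": 0, "tz": 0, "wx": 0, "wy": 0, "wz": 0}], "gripper": 6.8}}

```text
time_s: 28.5
ee_pos: [484.8, -364.8, 123.3]
ee_rot: [179.8, -0.0, 41.5]
force: [0.1, 0.7, -0.1]
gripper_width: 67.8
gripper_force: 0.0
```

```bash
python3 - <<'E'
from h import *
T=tins(grab_frame('top')); arc([(627.6,-143.6,110,85.6)]); 
E
```

```text
4 px [263.3 180.5] n 217 xy [641.7 -19.7] yaw 149.9 size [47.9 28.8]
7 px [312.6 185. ] n 221 xy [ 627.5 -143.7] yaw 175.6 size [48.7 29.1]
11 px [266.5 219. ] n 225 xy [544.2 -26. ] yaw 74.7 size [48.5 28.6]
t 28.55 at [ 484.  -364.1  121.8] [180.   -0.   41.5] w 67.9 F [-0.29 -0.82 -0.69] gf 0.0
  7 x t [3.84 0.23 0.17] wz -0.1099 via [ 587. -251.]
```

>>> {"method": "move_arm", "body": {"plan": [{"tx": 3.84, "ty": 0.23, "tz": 0.16, "wx": 0, "wy": 0, "wz": -0.111}, {"tx": 3.84, "ty": 0.23, "tz": 0.16, "wx": 0, "wy": 0, "wz": -0.111}, {"tx": 3.84, "ty": 0.23, "tz": 0.16, "wx": 0, "wy": 0, "wz": -0.111}, {"tx": 3.84, "ty": 0.23, "tz": 0.16, "wx": 0, "wy": 0, "wz": -0.111}, {"tx": 3.84, "ty": 0.23, "tz": 0.16, "wx": 0, "wy": 0, "wz": -0.111}, {"tx": 3.84, "ty": 0.23, "tz": 0.16, "wx": 0, "wy": 0, "wz": -0.111}, {"tx": 3.84, "ty": 0.23, "tz": 0.16, "wx": 0, "wy": 0, "wz": -0.111}, {"tx": 0, "ty": 0, "tz": 0, "wx": 0, "wy": 0, "wz": 0}, {"tx": 0, "ty": 0, "tz": 0, "wx": 0, "wy": 0, "wz": 0}, {"tx": 0, "ty": 0, "tz": 0, "wx": 0, "wy": 0, "wz": 0}, {"tx": 0, "ty": 0, "tz": 0, "wx": 0, "wy": 0, "wz": 0}], "gripper": 7.6}}

```text
time_s: 29.47
ee_pos: [625.9, -144.6, 109.6]
ee_rot: [-179.9, 0.0, 85.9]
force: [0.1, -1.0, -0.4]
gripper_width: 75.7
gripper_force: 0.0
```

```bash
python3 - <<'E'
from h import *
arc([(627.6,-143.6,5,86.3)]); g=grab_frame('side'); f=grab_frame('top'); tins(f)
a=f['color'][200:300,365:465]; a=cv2.resize(a[...,::-1],None,fx=4,fy=4,interpolation=cv2.INTER_CUBIC)
b=g['color'][290:390,220:320]; b=cv2.resize(b[...,::-1],None,fx=4,fy=4,interpolation=cv2.INTER_CUBIC)
cv2.imwrite('pics/bowl2.png',np.clip(np.hstack([a,b]).astype(float)*1.6,0,255).astype(np.uint8))
E
```

```text
t 29.47 at [ 625.9 -144.6  109.6] [-179.9    0.    85.9] w 75.7 F [ 0.06 -0.97 -0.36] gf 0.0
  3 x t [0.04 0.05 3.49] wz -0.0022 via [ 627. -144.]
1 px [263.3 180.5] n 215 xy [641.7 -19.6] yaw 152.4 size [47.4 28.9]
2 px [264.  218.4] n 160 xy [545.9 -19.8] yaw 75.4 size [35.3 28.2]
```

View pics/bowl2.png

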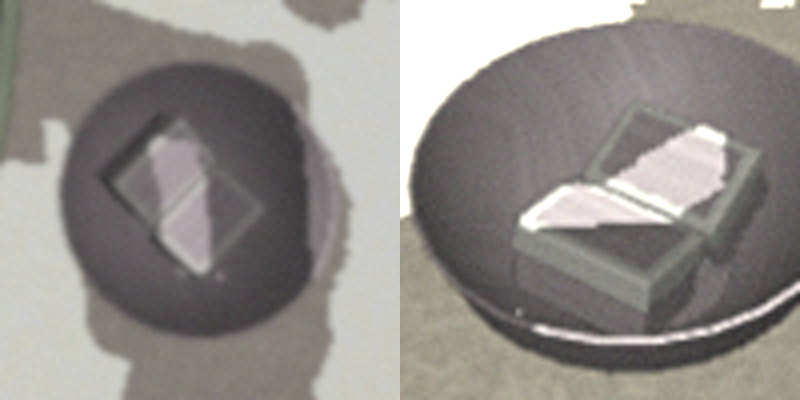

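Tins D and C lie side by side in the bowl, D lower and C at upper left in the top crop. I've used 11 pictures so far. Now I'll pick tin B.

>>> {"method": "move_arm", "body": {"plan": [{"tx": 0.08, "ty": 0.15, "tz": 2.5, "wx": 0, "wy": 0, "wz": -0.005}, {"tx": 0, "ty": 0, "tz": 3.0, "wx": 0, "wy": 0, "wz": 0}, {"tx": 0, "ty": 0, "tz": 3.0, "wx": 0, "wy": 0, "wz": 0}, {"tx": 0, "ty": 0, "tz": 1.5, "wx": 0, "wy": 0, "wz": 0}, {"tx": 0, "ty": 0, "tz": 0.5, "wx": 0, "wy": 0, "wz": 0}, {"tx": 0, "ty": 0, "tz": 0, "wx": 0, "wy": 0, "wz": 0}]}}

```text
time_s: 30.07
ee_pos: [627.1, -143.6, 4.0]
ee_rot: [-179.8, -0.0, 86.2]
force: [-0.3, -0.4, -0.3]
gripper_width: 75.9
gripper_force: 0.0
```

>>> {"method": "move_arm", "body": {"plan": [{"tx": 0, "ty": 0, "tz": 0, "wx": 0, "wy": 0, "wz": 0}, {"tx": 0, "ty": 0, "tz": 0, "wx": 0, "wy": 0, "wz": 0}, {"tx": 0, "ty": 0, "tz": 0, "wx": 0, "wy": 0, "wz": 0}, {"tx": 0, "ty": 0, "tz": 0, "wx": 0, "wy": 0, "wz": 0}, {"tx": 0, "ty": 0, "tz": 0, "wx": 0, "wy": 0, "wz": 0}, {"tx": 0, "ty": 0, "tz": -2, "wx": 0, "wy": 0, "wz": 0}, {"tx": 0, "ty": 0, "tz": -3, "wx": 0, "wy": 0, "wz": 0}, {"tx": 0, "ty": 0, "tz": -3, "wx": 0, "wy": 0, "wz": 0}, {"tx": 0, "ty": 0, "tz": -2, "wx": 0, "wy": 0, "wz": 0}, {"tx": 0, "ty": 0, "tz": -0.5, "wx": 0, "wy": 0, "wz": 0}], "gripper": 5.4}}

```text
time_s: 30.9
ee_pos: [630.4, -143.1, 114.7]
ee_rot: [179.6, 0.1, 86.3]
force: [-0.1, -0.0, 1.0]
gripper_width: 59.8
gripper_force: 45.0
```

>>> {"method": "move_arm", "body": {"plan": [{"tx": 0, "ty": 0, "tz": 0, "wx": 0, "wy": 0, "wz": 0}, {"tx": 0, "ty": 0, "tz": 0, "wx": 0, "wy": 0, "wz": 0}, {"tx": 0, "ty": 0, "tz": 0, "wx": 0, "wy": 0, "wz": 0}, {"tx": 0, "ty": 0, "tz": 0, "wx": 0, "wy": 0, "wz": 0}, {"tx": 0, "ty": 0, "tz": 0, "wx": 0, "wy": 0, "wz": 0}, {"tx": 0, "ty": 0, "tz": 0, "wx": 0, "wy": 0, "wz": 0}]}}

```text
time_s: 31.4
ee_pos: [627.7, -142.6, 109.2]
ee_rot: [-179.9, -0.0, 86.3]
force: [0.0, -0.4, -0.5]
gripper_width: 59.7
gripper_force: 45.0
```

>>> {"method": "move_arm", "body": {"plan": [{"tx": 0, "ty": 0, "tz": 0, "wx": 0, "wy": 0, "wz": 0}]}}

```text
time_s: 31.48
ee_pos: [628.0, -142.7, 109.7]
ee_rot: [-179.9, -0.0, 86.3]
force: [-0.1, -0.3, -0.2]
gripper_width: 59.9
gripper_force: 45.0
```

```bash
python3 - <<'E'
from h import *
for n,p,w in (('drawer',slot(24,-86),14.6),('bowl',(468,-377),131.5)):
    print(n); arc([(*p,110,w)])
E
```

```text
drawer
t 31.48 at [ 628.  -142.7  109.7] [-179.9   -0.    86.3] w 59.9 F [-0.15 -0.31 -0.22] gf 45.0
  11 x t [ 2.03 -2.46 -0.  ] wz 0.1138 via [533.  19.]
bowl
t 31.48 at [ 628.  -142.7  109.7] [-179.9   -0.    86.3] w 59.9 F [-0.15 -0.31 -0.22] gf 45.0
  8 x t [-2.32 -2.8  -0.  ] wz -0.0986 via [ 506. -275.]
```

B is empty. I'll lay it across D and C, slightly off-centre to leave room for another tin.

```bash
python3 - <<'E'
from h import *
f=grab_frame('top')
q=lambda x,y,z:hit(f,365+(x+.5)/4-.5,200+(y+.5)/4-.5,z)[:2]
for n,p in (('D',(213,225)),('C',(160,168)),('seam',(185,199))): print(n,q(*p,35).round(1))
print('rim',q(198,200,55))
c=q(185,199,35)+20*np.array([-.66,.75]); print(c)
arc([(*c,110,131.5),(*c,46,131.5)])
E
```

```text
D [ 444.6 -397.8]
C [ 480.4 -366.8]
seam [ 461.  -381.3]
rim [ 460.36359554 -382.81410175]
[ 447.76195069 -366.3132421 ]
t 31.53 at [ 628.  -142.7  109.9] [-180.    -0.    86.3] w 59.4 F [-0.37 -0.73 -0.49] gf 45.0
  8 x t [-2.11 -3.02 -0.  ] wz -0.0986 via [ 494. -266.]
  2 x t [0.  0.  3.2] wz -0.0000 via [ 448. -366.]
```

>>> {"method": "move_arm", "body": {"plan": [{"tx": -2.11, "ty": -3.02, "tz": 0, "wx": 0, "wy": 0, "wz": -0.0986}, {"tx": -2.11, "ty": -3.02, "tz": 0, "wx": 0, "wy": 0, "wz": -0.0986}, {"tx": -2.11, "ty": -3.02, "tz": 0, "wx": 0, "wy": 0, "wz": -0.0986}, {"tx": -2.11, "ty": -3.02, "tz": 0, "wx": 0, "wy": 0, "wz": -0.0986}, {"tx": -2.11, "ty": -3.02, "tz": 0, "wx": 0, "wy": 0, "wz": -0.0986}, {"tx": -2.11, "ty": -3.02, "tz": 0, "wx": 0, "wy": 0, "wz": -0.0986}, {"tx": -2.11, "ty": -3.02, "tz": 0, "wx": 0, "wy": 0, "wz": -0.0986}, {"tx": -2.11, "ty": -3.02, "tz": 0, "wx": 0, "wy": 0, "wz": -0.0986}, {"tx": 0, "ty": 0, "tz": 0, "wx": 0, "wy": 0, "wz": 0}, {"tx": 0, "ty": 0, "tz": 0, "wx": 0, "wy": 0, "wz": 0}, {"tx": 0, "ty": 0, "tz": 0, "wx": 0, "wy": 0, "wz": 0}]}}

```text
time_s: 32.45
ee_pos: [447.4, -365.7, 110.2]
ee_rot: [180.0, -0.0, 131.4]
force: [1.2, 0.4, -0.4]
gripper_width: 59.8
gripper_force: 45.0
```

>>> {"method": "move_arm", "body": {"plan": [{"tx": 0, "ty": 0, "tz": 2, "wx": 0, "wy": 0, "wz": 0}, {"tx": 0, "ty": 0, "tz": 2, "wx": 0, "wy": 0, "wz": 0}, {"tx": 0, "ty": 0, "tz": 1.5, "wx": 0, "wy": 0, "wz": 0}, {"tx": 0, "ty": 0, "tz": 0.8, "wx": 0, "wy": 0, "wz": 0}, {"tx": 0, "ty": 0, "tz": 0, "wx": 0, "wy": 0, "wz": 0}, {"tx": 0, "ty": 0, "tz": 0, "wx": 0, "wy": 0, "wz": 0}]}}

```text
time_s: 32.95
ee_pos: [448.0, -364.3, 48.3]
ee_rot: [180.0, -0.1, 131.6]
force: [-2.5, 1.8, 4.6]
gripper_width: 60.1
gripper_force: 45.0
```

>>> {"method": "move_arm", "body": {"plan": [{"tx": 0, "ty": 0, "tz": 0, "wx": 0, "wy": 0, "wz": 0}, {"tx": 0, "ty": 0, "tz": 0, "wx": 0, "wy": 0, "wz": 0}, {"tx": 0, "ty": 0, "tz": 0, "wx": 0, "wy": 0, "wz": 0}, {"tx": 0, "ty": 0, "tz": -2.5, "wx": 0, "wy": 0, "wz": 0}, {"tx": 0, "ty": 0, "tz": -3, "wx": 0, "wy": 0, "wz": 0}, {"tx": 0, "ty": 0, "tz": -2, "wx": 0, "wy": 0, "wz": 0}, {"tx": 0, "ty": 0, "tz": 0, "wx": 0, "wy": 0, "wz": 0}, {"tx": 0, "ty": 0, "tz": 0, "wx": 0, "wy": 0, "wz": 0}], "gripper": 6.8}}

```text
time_s: 33.62
ee_pos: [448.2, -366.3, 123.4]
ee_rot: [180.0, 0.2, 131.5]
force: [-0.1, -0.4, -0.4]
gripper_width: 68.3
gripper_force: 0.0
```

```bash
python3 - <<'E'
from h import *
f=grab_frame('top'); tins(f); arc([(544.3,-26,110,164.8),(641.7,-19.6,110,60.8)])
E
```

```text
5 px [263.3 180.5] n 215 xy [641.8 -19.7] yaw 150.2 size [47.5 28.9]
14 px [266.3 219. ] n 221 xy [544.4 -25.6] yaw 74.8 size [47.5 28.7]
t 33.67 at [ 447.3 -365.6  122. ] [-180.    -0.   131.5] w 67.7 F [-0.16 -0.36 -0.43] gf 0.0
  9 x t [1.21 3.79 0.13] wz -0.0645 via [ 526. -184.]
  15 x t [-0.29  0.69 -0.  ] wz 0.1210 via [595.   1.]
```

>>> {"method": "move_arm", "body": {"plan": [{"tx": 1.21, "ty": 3.79, "tz": 0.13, "wx": 0, "wy": 0, "wz": -0.0648}, {"tx": 1.21, "ty": 3.79, "tz": 0.13, "wx": 0, "wy": 0, "wz": -0.0648}, {"tx": 1.21, "ty": 3.79, "tz": 0.13, "wx": 0, "wy": 0, "wz": -0.0648}, {"tx": 1.21, "ty": 3.79, "tz": 0.13, "wx": 0, "wy": 0, "wz": -0.0648}, {"tx": 1.21, "ty": 3.79, "tz": 0.13, "wx": 0, "wy": 0, "wz": -0.0648}, {"tx": 1.21, "ty": 3.79, "tz": 0.13, "wx": 0, "wy": 0, "wz": -0.0648}, {"tx": 1.21, "ty": 3.79, "tz": 0.13, "wx": 0, "wy": 0, "wz": -0.0648}, {"tx": 1.21, "ty": 3.79, "tz": 0.13, "wx": 0, "wy": 0, "wz": -0.0648}, {"tx": 1.21, "ty": 3.79, "tz": 0.13, "wx": 0, "wy": 0, "wz": -0.0648}, {"tx": 0, "ty": 0, "tz": 0, "wx": 0, "wy": 0, "wz": 0}, {"tx": 0, "ty": 0, "tz": 0, "wx": 0, "wy": 0, "wz": 0}, {"tx": 0, "ty": 0, "tz": 0, "wx": 0, "wy": 0, "wz": 0}], "gripper": 7.6}}

```text
time_s: 34.67
ee_pos: [543.7, -26.7, 109.4]
ee_rot: [-179.9, -0.1, 165.0]
force: [0.0, 0.4, 0.2]
gripper_width: 76.0
gripper_force: 0.0
```

```bash
python3 - <<'E'
from h import *
arc([(544.4,-25.8,5,165)]); g=grab_frame('side'); f=grab_frame('top'); tins(f)
a=f['color'][200:300,365:465]; a=cv2.resize(a[...,::-1],None,fx=4,fy=4,interpolation=cv2.INTER_CUBIC)
b=g['color'][290:390,220:320]; b=cv2.resize(b[...,::-1],None,fx=4,fy=4,interpolation=cv2.INTER_CUBIC)
cv2.imwrite('pics/bowl3.png',np.clip(np.hstack([a,b]).astype(float)*1.6,0,255).astype(np.uint8))
E
```

```text
t 34.67 at [543.7 -26.7 109.4] [-1.799e+02 -1.000e-01  1.650e+02] w 76.0 F [0.03 0.43 0.25] gf 0.0
  3 x t [-0.02  0.03  3.48] wz -0.0003 via [544. -26.]
```

View pics/bowl3.png

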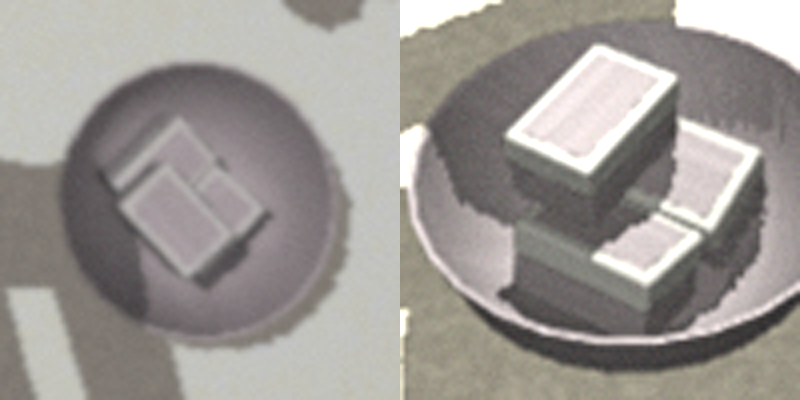

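B rests flat across D and C, at about (178,222) in the top crop and inside the rim. Tin E was hidden under the gripper in that frame, and the tool is on its last position. I'll pick it.

>>> {"method": "move_arm", "body": {"plan": [{"tx": -0.02, "ty": 0.03, "tz": 2.5, "wx": 0, "wy": 0, "wz": 0}, {"tx": 0, "ty": 0, "tz": 3.0, "wx": 0, "wy": 0, "wz": 0}, {"tx": 0, "ty": 0, "tz": 3.0, "wx": 0, "wy": 0, "wz": 0}, {"tx": 0, "ty": 0, "tz": 1.5, "wx": 0, "wy": 0, "wz": 0}, {"tx": 0, "ty": 0, "tz": 0.5, "wx": 0, "wy": 0, "wz": 0}, {"tx": 0, "ty": 0, "tz": 0, "wx": 0, "wy": 0, "wz": 0}]}}

```text
time_s: 35.27
ee_pos: [543.7, -27.6, 4.4]
ee_rot: [-180.0, -0.2, 164.8]
force: [0.5, -0.1, 0.9]
gripper_width: 76.1
gripper_force: 0.0
```

>>> {"method": "move_arm", "body": {"plan": [{"tx": 0, "ty": 0, "tz": 0, "wx": 0, "wy": 0, "wz": 0}, {"tx": 0, "ty": 0, "tz": 0, "wx": 0, "wy": 0, "wz": 0}, {"tx": 0, "ty": 0, "tz": 0, "wx": 0, "wy": 0, "wz": 0}, {"tx": 0, "ty": 0, "tz": 0, "wx": 0, "wy": 0, "wz": 0}, {"tx": 0, "ty": 0, "tz": 0, "wx": 0, "wy": 0, "wz": 0}, {"tx": 0, "ty": 0, "tz": -2, "wx": 0, "wy": 0, "wz": 0}, {"tx": 0, "ty": 0, "tz": -3, "wx": 0, "wy": 0, "wz": 0}, {"tx": 0, "ty": 0, "tz": -3, "wx": 0, "wy": 0, "wz": 0}, {"tx": 0, "ty": 0, "tz": -2, "wx": 0, "wy": 0, "wz": 0}, {"tx": 0, "ty": 0, "tz": -0.5, "wx": 0, "wy": 0, "wz": 0}], "gripper": 5.4}}

```text
time_s: 36.1
ee_pos: [546.7, -26.1, 114.1]
ee_rot: [179.9, 0.4, 164.9]
force: [0.5, 0.7, -3.1]
gripper_width: 60.0
gripper_force: 45.0
```

>>> {"method": "move_arm", "body": {"plan": [{"tx": 0, "ty": 0, "tz": 0, "wx": 0, "wy": 0, "wz": 0}, {"tx": 0, "ty": 0, "tz": 0, "wx": 0, "wy": 0, "wz": 0}, {"tx": 0, "ty": 0, "tz": 0, "wx": 0, "wy": 0, "wz": 0}, {"tx": 0, "ty": 0, "tz": 0, "wx": 0, "wy": 0, "wz": 0}, {"tx": 0, "ty": 0, "tz": 0, "wx": 0, "wy": 0, "wz": 0}, {"tx": 0, "ty": 0, "tz": 0, "wx": 0, "wy": 0, "wz": 0}]}}

```text
time_s: 36.6
ee_pos: [544.2, -26.3, 109.7]
ee_rot: [-180.0, -0.1, 164.9]
force: [0.2, 0.8, -3.0]
gripper_width: 59.9
gripper_force: 45.0
```

>>> {"method": "move_arm", "body": {"plan": [{"tx": 0, "ty": 0, "tz": 0, "wx": 0, "wy": 0, "wz": 0}]}}

```text
time_s: 36.68
ee_pos: [544.5, -26.3, 110.1]
ee_rot: [-180.0, -0.1, 164.9]
force: [-0.2, -0.1, -3.4]
gripper_width: 59.6
gripper_force: 45.0
```

```bash
python3 - <<'E'
from h import *
for n,p,w in (('drawer',slot(24,-86),194.6),('bowl',(474,-396),131.5)):
    print(n); arc([(*p,110,w)])
E
```

```text
drawer
t 36.68 at [544.5 -26.3 110.1] [-1.800e+02 -1.000e-01  1.649e+02] w 59.6 F [-0.17 -0.11 -3.45] gf 45.0
  6 x t [0.11 3.4  0.  ] wz -0.0863 via [558. 109.]
bowl
t 36.68 at [544.5 -26.3 110.1] [-1.800e+02 -1.000e-01  1.649e+02] w 59.6 F [-0.17 -0.11 -3.45] gf 45.0
  10 x t [-1.26 -3.6   0.  ] wz 0.0583 via [ 528. -254.]
```

E is full, so it goes in the drawer's right slot.

>>> {"method": "move_arm", "body": {"plan": [{"tx": 0.11, "ty": 3.4, "tz": 0, "wx": 0, "wy": 0, "wz": -0.0863}, {"tx": 0.11, "ty": 3.4, "tz": 0, "wx": 0, "wy": 0, "wz": -0.0863}, {"tx": 0.11, "ty": 3.4, "tz": 0, "wx": 0, "wy": 0, "wz": -0.0863}, {"tx": 0.11, "ty": 3.4, "tz": 0, "wx": 0, "wy": 0, "wz": -0.0863}, {"tx": 0.11, "ty": 3.4, "tz": 0, "wx": 0, "wy": 0, "wz": -0.0863}, {"tx": 0.11, "ty": 3.4, "tz": 0, "wx": 0, "wy": 0, "wz": -0.0863}, {"tx": 0, "ty": 0, "tz": 0, "wx": 0, "wy": 0, "wz": 0}, {"tx": 0, "ty": 0, "tz": 0, "wx": 0, "wy": 0, "wz": 0}, {"tx": 0, "ty": 0, "tz": 0, "wx": 0, "wy": 0, "wz": 0}, {"tx": 0, "ty": 0, "tz": 0, "wx": 0, "wy": 0, "wz": 0}, {"tx": 0, "ty": 0, "tz": 0, "wx": 0, "wy": 0, "wz": 0}]}}

```text
time_s: 37.6
ee_pos: [547.9, 174.3, 110.6]
ee_rot: [-180.0, -0.0, -165.5]
force: [0.3, -0.4, -2.6]
gripper_width: 59.5
gripper_force: 45.0
```

```bash
python3 - <<'E'
from h import *
p=slot(24,-86); arc([(*p,20,194.6),(*p,110,194.6),(641.7,-19.6,110,241)]); f=grab_frame('top'); tins(f)
E
```

```text
t 37.6 at [547.9 174.3 110.6] [-180.    -0.  -165.5] w 59.5 F [ 0.26 -0.4  -2.65] gf 45.0
  3 x t [0.   0.05 3.02] wz -0.0007 via [548. 175.]
  3 x t [-0.  0. -3.] wz -0.0000 via [548. 176.]
  7 x t [ 0.48 -3.15 -0.  ] wz -0.1157 via [582.  54.]
4 px [263.3 180.5] n 215 xy [641.7 -19.6] yaw 150.1 size [47.7 28.7]
```

>>> {"method": "move_arm", "body": {"plan": [{"tx": 0, "ty": 0.06, "tz": 3.0, "wx": 0, "wy": 0, "wz": 0}, {"tx": 0, "ty": 0, "tz": 3.0, "wx": 0, "wy": 0, "wz": 0}, {"tx": 0, "ty": 0, "tz": 2.0, "wx": 0, "wy": 0, "wz": 0}, {"tx": 0, "ty": 0, "tz": 0.8, "wx": 0, "wy": 0, "wz": 0}, {"tx": 0, "ty": 0, "tz": 0.3, "wx": 0, "wy": 0, "wz": 0}, {"tx": 0, "ty": 0, "tz": 0, "wx": 0, "wy": 0, "wz": 0}, {"tx": 0, "ty": 0, "tz": 0, "wx": 0, "wy": 0, "wz": 0}]}}

```text
time_s: 38.23
ee_pos: [548.8, 176.2, 20.9]
ee_rot: [-180.0, 0.1, -165.4]
force: [0.0, -0.0, -3.4]
gripper_width: 59.8
gripper_force: 45.0
```

>>> {"method": "move_arm", "body": {"plan": [{"tx": 0, "ty": 0, "tz": 0, "wx": 0, "wy": 0, "wz": 0}, {"tx": 0, "ty": 0, "tz": 0, "wx": 0, "wy": 0, "wz": 0}, {"tx": 0, "ty": 0, "tz": 0, "wx": 0, "wy": 0, "wz": 0}, {"tx": 0, "ty": 0, "tz": -2, "wx": 0, "wy": 0, "wz": 0}, {"tx": 0, "ty": 0, "tz": -3, "wx": 0, "wy": 0, "wz": 0}, {"tx": 0, "ty": 0, "tz": -3, "wx": 0, "wy": 0, "wz": 0}, {"tx": 0, "ty": 0, "tz": -1, "wx": 0, "wy": 0, "wz": 0}, {"tx": 0, "ty": 0, "tz": 0, "wx": 0, "wy": 0, "wz": 0}, {"tx": 0, "ty": 0, "tz": 0, "wx": 0, "wy": 0, "wz": 0}, {"tx": 0, "ty": 0, "tz": 0, "wx": 0, "wy": 0, "wz": 0}], "gripper": 6.6}}

```text
time_s: 39.07
ee_pos: [546.4, 175.8, 108.2]
ee_rot: [-180.0, -0.2, -165.4]
force: [-1.1, 0.3, 0.2]
gripper_width: 66.1
gripper_force: 0.0
```

```bash
python3 - <<'E'
from h import *
arc([(548,30,110,150),(641.7,-19.6,110,60.8)]); f=grab_frame('top'); tins(f)
E
```

```text
t 39.07 at [546.4 175.8 108.2] [-180.    -0.2 -165.4] w 66.1 F [-1.06  0.28  0.19] gf 0.0
  7 x t [-0.19 -2.13 -0.03] wz 0.1112 via [561.  92.]
  13 x t [-0.66  0.62 -0.  ] wz 0.1198 via [609.  22.]
4 px [263.2 180.4] n 215 xy [641.9 -19.4] yaw 150.1 size [48.2 28.6]
```

>>> {"method": "move_arm", "body": {"plan": [{"tx": -0.19, "ty": -2.13, "tz": 0, "wx": 0, "wy": 0, "wz": 0.1112}, {"tx": -0.19, "ty": -2.13, "tz": 0, "wx": 0, "wy": 0, "wz": 0.1112}, {"tx": -0.19, "ty": -2.13, "tz": 0, "wx": 0, "wy": 0, "wz": 0.1112}, {"tx": -0.19, "ty": -2.13, "tz": 0, "wx": 0, "wy": 0, "wz": 0.1112}, {"tx": -0.19, "ty": -2.13, "tz": 0, "wx": 0, "wy": 0, "wz": 0.1112}, {"tx": -0.19, "ty": -2.13, "tz": 0, "wx": 0, "wy": 0, "wz": 0.1112}, {"tx": -0.19, "ty": -2.13, "tz": 0, "wx": 0, "wy": 0, "wz": 0.1112}, {"tx": -0.66, "ty": 0.62, "tz": 0, "wx": 0, "wy": 0, "wz": 0.1198}, {"tx": -0.66, "ty": 0.62, "tz": 0, "wx": 0, "wy": 0, "wz": 0.1198}, {"tx": -0.66, "ty": 0.62, "tz": 0, "wx": 0, "wy": 0, "wz": 0.1198}, {"tx": -0.66, "ty": 0.62, "tz": 0, "wx": 0, "wy": 0, "wz": 0.1198}, {"tx": -0.66, "ty": 0.62, "tz": 0, "wx": 0, "wy": 0, "wz": 0.1198}], "gripper": 7.6}}

```text
time_s: 40.12
ee_pos: [593.1, 29.7, 107.7]
ee_rot: [-179.8, -0.1, 115.3]
force: [0.0, 0.1, -0.8]
gripper_width: 76.0
gripper_force: 0.0
```

>>> {"method": "move_arm", "body": {"plan": [{"tx": -0.66, "ty": 0.62, "tz": 0, "wx": 0, "wy": 0, "wz": 0.1198}, {"tx": -0.66, "ty": 0.62, "tz": 0, "wx": 0, "wy": 0, "wz": 0.1198}, {"tx": -0.66, "ty": 0.62, "tz": 0, "wx": 0, "wy": 0, "wz": 0.1198}, {"tx": -0.66, "ty": 0.62, "tz": 0, "wx": 0, "wy": 0, "wz": 0.1198}, {"tx": -0.66, "ty": 0.62, "tz": 0, "wx": 0, "wy": 0, "wz": 0.1198}, {"tx": -0.66, "ty": 0.62, "tz": 0, "wx": 0, "wy": 0, "wz": 0.1198}, {"tx": -0.66, "ty": 0.62, "tz": 0, "wx": 0, "wy": 0, "wz": 0.1198}, {"tx": -0.66, "ty": 0.62, "tz": 0, "wx": 0, "wy": 0, "wz": 0.1198}, {"tx": 0, "ty": 0, "tz": 0, "wx": 0, "wy": 0, "wz": 0}, {"tx": 0, "ty": 0, "tz": 0, "wx": 0, "wy": 0, "wz": 0}, {"tx": 0, "ty": 0, "tz": 0, "wx": 0, "wy": 0, "wz": 0}, {"tx": 0, "ty": 0, "tz": 0, "wx": 0, "wy": 0, "wz": 0}]}}

```text
time_s: 41.12
ee_pos: [642.3, -19.2, 109.0]
ee_rot: [-179.9, 0.0, 60.9]
force: [-0.9, 0.4, 0.3]
gripper_width: 76.0
gripper_force: 0.0
```

```bash
python3 - <<'E'
from h import *
arc([(641.7,-19.6,5,60.7)])
E
```

```text
t 41.12 at [642.3 -19.2 109. ] [-179.9    0.    60.9] w 76.0 F [-0.92  0.36  0.3 ] gf 0.0
  3 x t [-0.02 -0.01  3.47] wz 0.0010 via [642. -19.]
```

>>> {"method": "move_arm", "body": {"plan": [{"tx": -0.02, "ty": 0, "tz": 2.5, "wx": 0, "wy": 0, "wz": 0}, {"tx": 0, "ty": 0, "tz": 3.0, "wx": 0, "wy": 0, "wz": 0}, {"tx": 0, "ty": 0, "tz": 3.0, "wx": 0, "wy": 0, "wz": 0}, {"tx": 0, "ty": 0, "tz": 1.5, "wx": 0, "wy": 0, "wz": 0}, {"tx": 0, "ty": 0, "tz": 0.4, "wx": 0, "wy": 0, "wz": 0}, {"tx": 0, "ty": 0, "tz": 0, "wx": 0, "wy": 0, "wz": 0}]}}

```text
time_s: 41.62
ee_pos: [641.8, -19.5, 4.4]
ee_rot: [-179.9, 0.1, 60.8]
force: [-0.5, -0.7, 1.0]
gripper_width: 76.3
gripper_force: 0.0
```

>>> {"method": "move_arm", "body": {"plan": [{"tx": 0, "ty": 0, "tz": 0, "wx": 0, "wy": 0, "wz": 0}, {"tx": 0, "ty": 0, "tz": 0, "wx": 0, "wy": 0, "wz": 0}, {"tx": 0, "ty": 0, "tz": 0, "wx": 0, "wy": 0, "wz": 0}, {"tx": 0, "ty": 0, "tz": 0, "wx": 0, "wy": 0, "wz": 0}, {"tx": 0, "ty": 0, "tz": 0, "wx": 0, "wy": 0, "wz": 0}, {"tx": 0, "ty": 0, "tz": -2, "wx": 0, "wy": 0, "wz": 0}, {"tx": 0, "ty": 0, "tz": -3, "wx": 0, "wy": 0, "wz": 0}, {"tx": 0, "ty": 0, "tz": -3, "wx": 0, "wy": 0, "wz": 0}, {"tx": 0, "ty": 0, "tz": -2, "wx": 0, "wy": 0, "wz": 0}, {"tx": 0, "ty": 0, "tz": -0.5, "wx": 0, "wy": 0, "wz": 0}], "gripper": 5.4}}

```text
time_s: 42.45
ee_pos: [644.9, -20.1, 114.7]
ee_rot: [179.6, -0.2, 60.8]
force: [0.3, 0.0, -2.0]
gripper_width: 59.9
gripper_force: 45.0
```

>>> {"method": "move_arm", "body": {"plan": [{"tx": 0, "ty": 0, "tz": 0, "wx": 0, "wy": 0, "wz": 0}, {"tx": 0, "ty": 0, "tz": 0, "wx": 0, "wy": 0, "wz": 0}, {"tx": 0, "ty": 0, "tz": 0, "wx": 0, "wy": 0, "wz": 0}, {"tx": 0, "ty": 0, "tz": 0, "wx": 0, "wy": 0, "wz": 0}, {"tx": 0, "ty": 0, "tz": 0, "wx": 0, "wy": 0, "wz": 0}, {"tx": 0, "ty": 0, "tz": 0, "wx": 0, "wy": 0, "wz": 0}]}}

```text
time_s: 42.95
ee_pos: [642.3, -19.9, 109.5]
ee_rot: [-179.9, 0.1, 60.8]
force: [-0.2, -0.1, -1.8]
gripper_width: 59.8
gripper_force: 45.0
```

>>> {"method": "move_arm", "body": {"plan": [{"tx": 0, "ty": 0, "tz": 0, "wx": 0, "wy": 0, "wz": 0}]}}

```text
time_s: 43.03
ee_pos: [642.6, -19.9, 110.0]
ee_rot: [-180.0, 0.0, 60.8]
force: [0.6, -0.2, -2.3]
gripper_width: 59.8
gripper_force: 45.0
```

```bash
python3 - <<'E'
from h import *
for n,p,w in (('drawer',slot(-25,-44),14.6),('bowl',(475,-397),131.5)):
    print(n); arc([(*p,110,w)])
E
```

```text
drawer
t 43.03 at [642.6 -19.9 110. ] [-180.     0.    60.8] w 59.8 F [ 0.57 -0.24 -2.28] gf 45.0
  7 x t [ 0.46 -3.95 -0.  ] wz 0.1151 via [532.  93.]
bowl
t 43.03 at [642.6 -19.9 110. ] [-180.     0.    60.8] w 59.8 F [ 0.57 -0.24 -2.28] gf 45.0
  11 x t [-3.57 -1.81 -0.  ] wz -0.1122 via [ 491. -200.]
```

A is full at about 2.2 N, so it goes in the drawer's front centre slot.

```bash
python3 - <<'E'
from h import *
p=slot(-25,0); arc([(*p,110,14.6)])
E
```

```text
t 43.03 at [642.6 -19.9 110. ] [-180.     0.    60.8] w 59.8 F [ 0.57 -0.24 -2.28] gf 45.0
  8 x t [ 0.62 -3.97 -0.  ] wz 0.1007 via [514. 132.]
```

>>> {"method": "move_arm", "body": {"plan": [{"tx": 0.62, "ty": -3.97, "tz": 0, "wx": 0, "wy": 0, "wz": 0.1007}, {"tx": 0.62, "ty": -3.97, "tz": 0, "wx": 0, "wy": 0, "wz": 0.1007}, {"tx": 0.62, "ty": -3.97, "tz": 0, "wx": 0, "wy": 0, "wz": 0.1007}, {"tx": 0.62, "ty": -3.97, "tz": 0, "wx": 0, "wy": 0, "wz": 0.1007}, {"tx": 0.62, "ty": -3.97, "tz": 0, "wx": 0, "wy": 0, "wz": 0.1007}, {"tx": 0.62, "ty": -3.97, "tz": 0, "wx": 0, "wy": 0, "wz": 0.1007}, {"tx": 0.62, "ty": -3.97, "tz": 0, "wx": 0, "wy": 0, "wz": 0.1007}, {"tx": 0.62, "ty": -3.97, "tz": 0, "wx": 0, "wy": 0, "wz": 0.1007}, {"tx": 0, "ty": 0, "tz": 0, "wx": 0, "wy": 0, "wz": 0}, {"tx": 0, "ty": 0, "tz": 0, "wx": 0, "wy": 0, "wz": 0}, {"tx": 0, "ty": 0, "tz": 0, "wx": 0, "wy": 0, "wz": 0}, {"tx": 0, "ty": 0, "tz": 0, "wx": 0, "wy": 0, "wz": 0}]}}

```text
time_s: 44.03
ee_pos: [478.5, 245.4, 110.5]
ee_rot: [180.0, 0.0, 14.6]
force: [-1.1, -0.6, -2.3]
gripper_width: 59.9
gripper_force: 45.0
```

```bash
python3 - <<'E'
from h import *
p=slot(-25,0); arc([(*p,20,14.6)])
E
```

```text
t 44.03 at [478.5 245.4 110.5] [180.    0.   14.6] w 59.9 F [-1.1  -0.55 -2.27] gf 45.0
  3 x t [ 0.01 -0.04  3.02] wz -0.0001 via [478. 246.]
```

>>> {"method": "move_arm", "body": {"plan": [{"tx": 0, "ty": -0.04, "tz": 3.0, "wx": 0, "wy": 0, "wz": 0}, {"tx": 0, "ty": 0, "tz": 3.0, "wx": 0, "wy": 0, "wz": 0}, {"tx": 0, "ty": 0, "tz": 2.0, "wx": 0, "wy": 0, "wz": 0}, {"tx": 0, "ty": 0, "tz": 0.8, "wx": 0, "wy": 0, "wz": 0}, {"tx": 0, "ty": 0, "tz": 0.3, "wx": 0, "wy": 0, "wz": 0}, {"tx": 0, "ty": 0, "tz": 0, "wx": 0, "wy": 0, "wz": 0}, {"tx": 0, "ty": 0, "tz": 0, "wx": 0, "wy": 0, "wz": 0}]}}

```text
time_s: 44.62
ee_pos: [478.3, 245.9, 19.6]
ee_rot: [180.0, 0.0, 14.5]
force: [-0.7, -0.2, -2.1]
gripper_width: 60.0
gripper_force: 45.0
```

>>> {"method": "move_arm", "body": {"plan": [{"tx": 0, "ty": 0, "tz": 0, "wx": 0, "wy": 0, "wz": 0}, {"tx": 0, "ty": 0, "tz": 0, "wx": 0, "wy": 0, "wz": 0}, {"tx": 0, "ty": 0, "tz": 0, "wx": 0, "wy": 0, "wz": 0}, {"tx": 0, "ty": 0, "tz": -2, "wx": 0, "wy": 0, "wz": 0}, {"tx": 0, "ty": 0, "tz": -3, "wx": 0, "wy": 0, "wz": 0}, {"tx": 0, "ty": 0, "tz": -3, "wx": 0, "wy": 0, "wz": 0}, {"tx": 0, "ty": 0, "tz": -1, "wx": 0, "wy": 0, "wz": 0}, {"tx": 0, "ty": 0, "tz": 0, "wx": 0, "wy": 0, "wz": 0}, {"tx": 0, "ty": 0, "tz": 0, "wx": 0, "wy": 0, "wz": 0}, {"tx": 0, "ty": 0, "tz": 0, "wx": 0, "wy": 0, "wz": 0}], "gripper": 6.6}}

```text
time_s: 45.45
ee_pos: [477.1, 246.3, 108.2]
ee_rot: [180.0, 0.2, 14.6]
force: [-0.8, -0.7, 0.5]
gripper_width: 66.2
gripper_force: 0.0
```

```bash
python3 - <<'E'
from h import *
arc([(362,216.5,110,14.6),(362,216.5,28,14.6),(505.6,254.2,28,14.6)]); tins(grab_frame('top'))
E
```

```text
t 45.45 at [477.1 246.3 108.2] [180.    0.2  14.6] w 66.2 F [-0.83 -0.66  0.52] gf 0.0
  3 x t [-3.96 -0.01 -0.06] wz 0.0001 via [400. 226.]
  3 x t [ 0.   -0.    2.73] wz -0.0000 via [362. 216.]
  4 x t [ 3.71 -0.01 -0.  ] wz -0.0000 via [470. 245.]
```

Next, move in front of the handle with the fingers closed, and check the whole scene before pushing.

>>> {"method": "move_arm", "body": {"plan": [{"tx": -3.96, "ty": 0, "tz": 0, "wx": 0, "wy": 0, "wz": 0}, {"tx": -3.96, "ty": 0, "tz": 0, "wx": 0, "wy": 0, "wz": 0}, {"tx": -3.96, "ty": 0, "tz": 0, "wx": 0, "wy": 0, "wz": 0}, {"tx": 0, "ty": 0, "tz": 0, "wx": 0, "wy": 0, "wz": 0}, {"tx": 0, "ty": 0, "tz": 0, "wx": 0, "wy": 0, "wz": 0}, {"tx": 0, "ty": 0, "tz": 2.7, "wx": 0, "wy": 0, "wz": 0}, {"tx": 0, "ty": 0, "tz": 2.7, "wx": 0, "wy": 0, "wz": 0}, {"tx": 0, "ty": 0, "tz": 2.6, "wx": 0, "wy": 0, "wz": 0}, {"tx": 0, "ty": 0, "tz": 0, "wx": 0, "wy": 0, "wz": 0}, {"tx": 0, "ty": 0, "tz": 0, "wx": 0, "wy": 0, "wz": 0}], "gripper": 0}}

```text
time_s: 46.33
ee_pos: [363.5, 216.7, 28.5]
ee_rot: [179.9, 0.2, 14.6]
force: [1.1, -0.4, -0.6]
gripper_width: 2.8
gripper_force: 0.0
```

```bash
python3 - <<'E'
from h import *
arc([(505.6,254.2,28,14.6)]); f=grab_frame('top'); g=grab_frame('side'); save(g,'side3')
a=f['color'][150:275,55:225]; a=cv2.resize(a[...,::-1],(544,400),interpolation=cv2.INTER_CUBIC)
b=g['color'][120:220,185:285]; b=cv2.resize(b[...,::-1],(256,400),interpolation=cv2.INTER_CUBIC)
cv2.imwrite('pics/chk.png',np.clip(np.hstack([a,b]).astype(float)*1.6,0,255).astype(np.uint8))
E
```

```text
t 46.33 at [363.5 216.7  28.5] [179.9   0.2  14.6] w 2.8 F [ 1.11 -0.4  -0.61] gf 0.0
  4 x t [ 3.67 -0.01  0.01] wz -0.0001 via [470. 245.]
```

View pics/chk.png

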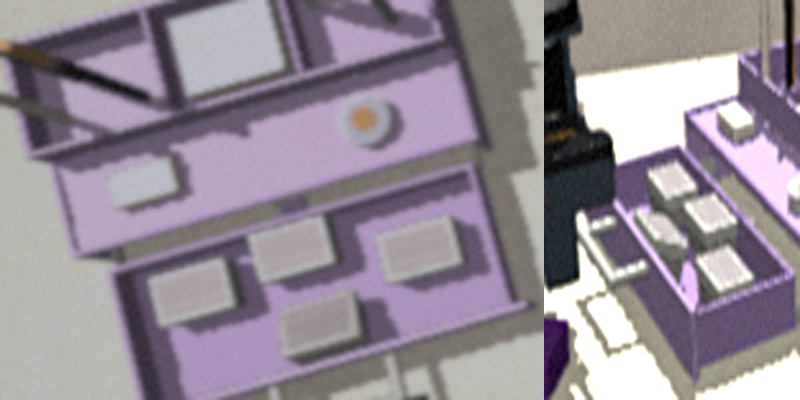

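All four full tins lie flat in the drawer. Now I'll push it home.

>>> {"method": "move_arm", "body": {"plan": [{"tx": 1.0, "ty": 0, "tz": 0, "wx": 0, "wy": 0, "wz": 0}, {"tx": 1.0, "ty": 0, "tz": 0, "wx": 0, "wy": 0, "wz": 0}, {"tx": 1.0, "ty": 0, "tz": 0, "wx": 0, "wy": 0, "wz": 0}, {"tx": 1.0, "ty": 0, "tz": 0, "wx": 0, "wy": 0, "wz": 0}, {"tx": 1.0, "ty": 0, "tz": 0, "wx": 0, "wy": 0, "wz": 0}, {"tx": 1.0, "ty": 0, "tz": 0, "wx": 0, "wy": 0, "wz": 0}, {"tx": 1.0, "ty": 0, "tz": 0, "wx": 0, "wy": 0, "wz": 0}, {"tx": 1.0, "ty": 0, "tz": 0, "wx": 0, "wy": 0, "wz": 0}, {"tx": 1.0, "ty": 0, "tz": 0, "wx": 0, "wy": 0, "wz": 0}, {"tx": 1.0, "ty": 0, "tz": 0, "wx": 0, "wy": 0, "wz": 0}, {"tx": 1.0, "ty": 0, "tz": 0, "wx": 0, "wy": 0, "wz": 0}, {"tx": 1.0, "ty": 0, "tz": 0, "wx": 0, "wy": 0, "wz": 0}]}}

```text
time_s: 47.43
ee_pos: [480.2, 247.4, 29.5]
ee_rot: [180.0, 0.0, 14.6]
force: [-1.3, 1.1, -0.3]
gripper_width: 0.5
gripper_force: 0.9
```

>>> {"method": "move_arm", "body": {"plan": [{"tx": 0.8, "ty": 0, "tz": 0, "wx": 0, "wy": 0, "wz": 0}, {"tx": 0.6, "ty": 0, "tz": 0, "wx": 0, "wy": 0, "wz": 0}, {"tx": 0.5, "ty": 0, "tz": 0, "wx": 0, "wy": 0, "wz": 0}, {"tx": 0.4, "ty": 0, "tz": 0, "wx": 0, "wy": 0, "wz": 0}, {"tx": 0.3, "ty": 0, "tz": 0, "wx": 0, "wy": 0, "wz": 0}, {"tx": 0, "ty": 0, "tz": 0, "wx": 0, "wy": 0, "wz": 0}, {"tx": 0, "ty": 0, "tz": 0, "wx": 0, "wy": 0, "wz": 0}]}}

```text
time_s: 48.02
ee_pos: [501.3, 252.5, 29.2]
ee_rot: [179.9, 0.5, 14.6]
force: [-7.6, -1.0, 5.0]
gripper_width: 0.6
gripper_force: 4.3
```

>>> {"method": "move_arm", "body": {"plan": [{"tx": 0.3, "ty": 0, "tz": 0, "wx": 0, "wy": 0, "wz": 0}, {"tx": 0, "ty": 0, "tz": 0, "wx": 0, "wy": 0, "wz": 0}, {"tx": 0, "ty": 0, "tz": 0, "wx": 0, "wy": 0, "wz": 0}]}}

```text
time_s: 48.27
ee_pos: [501.4, 252.5, 29.1]
ee_rot: [179.9, 0.8, 14.6]
force: [-13.4, -2.0, 9.6]
gripper_width: 0.1
gripper_force: 7.3
```

>>> {"method": "move_arm", "body": {"plan": [{"tx": 0.3, "ty": 0, "tz": 0, "wx": 0, "wy": 0, "wz": 0}, {"tx": 0, "ty": 0, "tz": 0, "wx": 0, "wy": 0, "wz": 0}, {"tx": 0, "ty": 0, "tz": 0, "wx": 0, "wy": 0, "wz": 0}]}}

```text
time_s: 48.52
ee_pos: [501.5, 252.4, 29.0]
ee_rot: [179.9, 1.1, 14.6]
force: [-20.0, -3.4, 14.1]
gripper_width: 0.3
gripper_force: 10.3
```

Force climbs to 20 N with no further travel, so this is a hard stop well above the hump. I'll back off and verify.

>>> {"method": "move_arm", "body": {"plan": [{"tx": -1.5, "ty": 0, "tz": 0, "wx": 0, "wy": 0, "wz": 0}, {"tx": -3, "ty": 0, "tz": 0, "wx": 0, "wy": 0, "wz": 0}, {"tx": -4, "ty": 0, "tz": 0, "wx": 0, "wy": 0, "wz": 0}, {"tx": -4, "ty": 0, "tz": 0, "wx": 0, "wy": 0, "wz": 0}, {"tx": 0, "ty": 0, "tz": -4, "wx": 0, "wy": 0, "wz": 0}, {"tx": 0, "ty": 0, "tz": -4, "wx": 0, "wy": 0, "wz": 0}, {"tx": 0, "ty": -4, "tz": -4, "wx": 0, "wy": 0, "wz": 0}, {"tx": 0, "ty": 0, "tz": 0, "wx": 0, "wy": 0, "wz": 0}, {"tx": 0, "ty": 0, "tz": 0, "wx": 0, "wy": 0, "wz": 0}, {"tx": 0, "ty": 0, "tz": 0, "wx": 0, "wy": 0, "wz": 0}]}}

```text
time_s: 49.35
ee_pos: [382.0, 251.9, 138.8]
ee_rot: [180.0, -0.0, 14.6]
force: [-0.1, 0.1, -1.0]
gripper_width: 0.4
gripper_force: 0.0
```

```bash
python3 - <<'E'
from h import *
f=grab_frame('top'); g=grab_frame('side')
print(env.state()['force'],env.state()['ee_pos'])
a=f['color'][150:275,55:225]; a=cv2.resize(a[...,::-1],(476,350),interpolation=cv2.INTER_CUBIC)
b=g['color'][110:220,200:350]; b=cv2.resize(b[...,::-1],(320,350),interpolation=cv2.INTER_CUBIC)
top=np.hstack([a,b]); t2=cv2.resize(f['color'][140:300,240:470][...,::-1],(345,240)); s2=cv2.resize(g['color'][200:380,180:480][...,::-1],(400,240))
bot=np.zeros((240,796,3),np.uint8); bot[:,:345]=t2; bot[:,350:750]=s2
cv2.imwrite('pics/fin.png',np.clip(np.vstack([top,bot]).astype(float)*1.6,0,255).astype(np.uint8))
E
```

```text
[ 0.87608437  0.51163222 -0.24030801] [381.45998627 251.23118787 137.76890264]
```

View pics/fin.png

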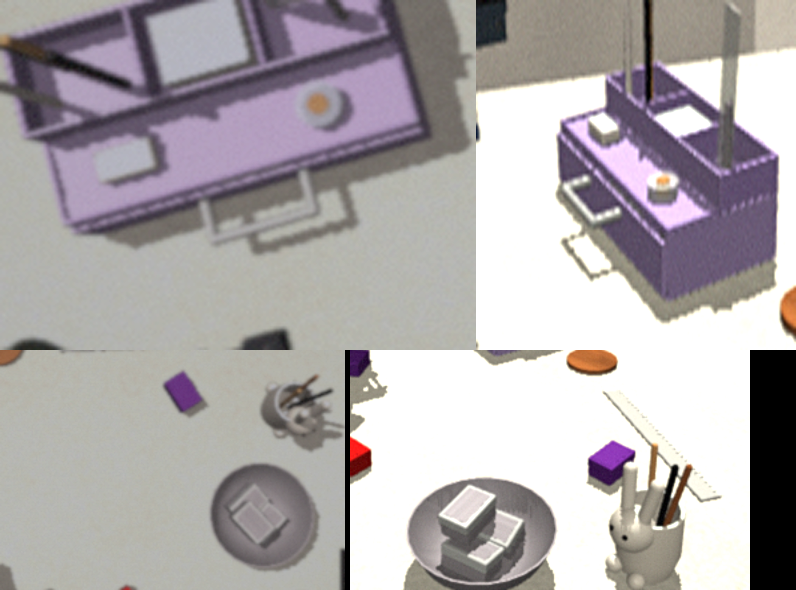

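```bash
python3 - <<'E'
from h import *
f=grab_frame('top')
q=lambda x,y,z:hit(f,55+(x+.5)/2.8-.5,150+(y+.5)/2.8-.5,z)[:2]
m=(q(213,237,45)+q(312,208,45))/2; e=np.array([.968,.252])
print('handle',m,'travel from start',(m-[487.4,251.2])@e,'caddy x',(m-[645,290.5])@e)
r=(q(73,222,65)+q(424,127,65))/2; print('rim to handle',(r-m)@e)
p=(q(78,232,54)+q(427,137,54))/2; print('panel to handle',(p-m)@e,'rim-panel',(r-p)@e)
E
```

```text
handle [524.6525441 262.0659584] travel from start 38.79868420974132 caddy x -123.6617157902587
rim to handle 40.533852006718895
panel to handle 33.141826686858046 rim-panel 7.39202531986085
```

The handle sits at caddy x = -123.7 mm against an expected -123, so the drawer is home. The robot is clear of everything, so I'm handing in.

```bash
python3 -c "
from workcell import env
print(env.job_done())"
```

```text
the job is handed in; nothing more can be done
None
```

I handed the job in at about 49 s (limit 208 s): four full tins in the drawer, three empty ones in the bowl, and the drawer pushed home. By camera the handle sits within 1 mm of its closed position; no verdict was returned.

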